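Make the oil bay ready for the next shift

ROBOT

A 6-joint arm with a two-finger parallel gripper is mounted at the origin on the work surface. World frame = base frame: x ahead of the robot, y to its left, z up, the work surface at z = 0. Lengths are in m, angles in rad, forces in N, time in s.
With the tool pointing down it reaches from about 0.275 to 0.875 m from the base axis. Payload 12.5 kg.
Tool frame: the origin (TCP) lies between the finger pads; the fingertips stand 22 mm ahead of it and the grasp point (between the pads) lies 3 mm ahead of it; z points along the fingers, y is the direction in which the jaws open and shut (so a half turn about z gives the same grasp; the last joint's range is limited). The gripper opens to 85 mm and grips with 20 to 120 N. Pads are 22 mm wide; open, the fingers measure 114 mm over their backs; the gripper's body (76 mm by 85 mm) begins 54 mm behind the grasp point. The pads swing forward as they close: fully open they stand 13 mm farther back than shut.
Start: joints at [-1.288, 0.351, 1.652, -0, 1.139, -0.085], TCP at [0.198, -0.513, 0.253] pointing down, gripper open.
Joint ranges: [-2.75, 2.75], [-0.79, 2.1], [0.01, 2.65], [-1.57, 4.71], [0.07, 3.14], [-2.87, 2.87]. Speed limits (rad/s): [2.22, 2.22, 2.79, 3.14, 3.14, 3.14].

INTERFACE

Orientations are given as a unit quaternion [x, y, z, w].
In Python, from cell import r gives the robot as it stands.
- The arm moves only by the tool carry_out, never from a script. Its argument "plan" is one flat list of numbers, 7 for each row, row after row: the turn, a rotation vector about the tool's x, y, z scaled (see below), then the shift along the tool's x, y, z scaled (see below), then the closure, from -1 (fully open) to 1 (shut). A call has 1 to 12 rows; each row shifts and turns the commanded pose from where the row before left it, along the tool's axes as they then stand; what a row does not reach is not made up. The controller multiplies each number of a shift by 25 mm and each number of a turn by 45 degrees. A row lasts 1/8 s, in which the tool goes at most 62.5 mm and 10.7 degrees, less where a joint would pass 70% of its speed; a pose out of reach is approached as far as the arm can. A call with a number of a shift or a turn outside -1 to 1 is refused whole. A call with a gripper value outside its range is refused whole. The fingers move at their own pace and stop on an object; "force" is the grip in N (left out, the last holds). Time passes only in rows, so rows that do not move let the fingers close. It gives the time, the measured TCP pose, the force and the opening at its end, in the units of the state.
- r.get_state(): the state, without advancing time (a new reading comes with each control period).
- r.snapshot(name): name is "scene" or "top" or "wrist"; returns the picture (384x512x3 uint8, blue, green, red); there is no depth.
- r.calibration(name): a dict with "camera_matrix" (3x3 intrinsics, pixels), "dist_coeffs" ([k1, k2, p1, p2, k3] as OpenCV has them; the pictures are not rectified), "T" (4x4, takes a point from camera to world coordinates); the wrist camera has in their place "tool_from_camera" (4x4, takes a point from camera to tool coordinates, whose origin is the TCP and whose axes are the flange's). Camera axes: x right, y down, z forward; pixel columns grow to the right and rows downward; lengths in m; the calibration is good to about 2 mm. A picture is of the moment at which its call begins: read the wrist's pose just before it. calibration takes no time and is no camera call.
- r.finish_job(): hands the job in, once; it reports no verdict.
Trained networks look in the newest picture that a camera, given by its name, has taken for a name from the list of things; names that differ only in an ending like _2 or _b are one class to them, and where a whole thing is asked for, a point or a joint stands for the part that bears it (a point fixed in the world has none). Each returns a list of dicts, best first, with "score" (0 to 1); they miss things now and then, are a little off and sometimes report something else, mostly with a low value. They report only what shows in the picture. A call takes as long as a camera call. They do not tell look-alikes from the thing itself.
- r.search_frame(camera, target): "position" ([x, y, z] in m, in the coordinates of the camera as it stood for that picture, good to about 4 mm: the middle of the surface that is visible of it).
- r.pinpoint(camera, target): "position" ([x, y, z] in m, in the coordinates of the camera as it stood for that picture, good to about 4 mm: a listed point, or the origin of a listed thing).
The state is a dict: "time": time; "qpos": joint angles; "dq": joint speeds; "tau": joint torques, N m; "position": TCP position; "tool_rot": TCP orientation; "ft_force": force on the tool from outside, world axes, zero at the start; "moment": the same for the moment, N m; "opening": opening from 0.0 (shut) to 1.0 (fully open).
Only numpy, scipy, OpenCV 4.12 (cv2) and the standard library are available. Lean on these libraries where they do the work, as an engineer would, in place of code of your own. Each camera call takes 0.05 s, during which the arm holds its last target.

TASK

Make the oil bay on the workbench ready: tip every fallen oil tin up by its ball-capped end, keeping its foot on or within 2 cm of the bench, and set it back so that it stands upright against the bay's back wall. Once all of them stand, slide the wooden gate squarely along the bay, fully home against its stops, so that the tins cannot fall again, and turn the reset knob of the counter beside the bay back to its zero stop. Leave everything else on the bench as it is.

Things in the scene. Friction and masses are not known exactly. Their poses are not given: they have to be found in the camera images.
- bay: Storage bay, fixed; origin on the bench at its middle; x points from its open front to its back wall, y left, z up. The bench is its floor. Dark cheeks (38 mm tall, 12 thick, inner faces at y = +/-215 mm, from x = -160 to +150) guide the gate; rubber stops (10 mm wide, 30 tall) inside the cheeks, from x = +63 mm on, end its travel.
- bay_wall (a point): Foot of the bay's plywood back wall, middle of its front face (150 mm from the bay's origin); the wall is 454 mm wide, 110 mm tall; x points into it.
- tin1_mid (a point): Oil tin (may be absent): square can 60 x 60 x 100 mm with a black ball-shaped cap, 36 mm across, on its top, ball centre 127 mm from the foot (145 mm overall); 0.3 to 0.6 kg, heavy foot. This point is on its long axis 70 mm from the foot; z points from foot to cap. It starts lying on a flat side in the bay, cap to the open front. Lightly pinched across the ball, it swings between the pads.
- tin2_mid (a point): Oil tin (may be absent): square can 60 x 60 x 100 mm with a black ball-shaped cap, 36 mm across, on its top, ball centre 127 mm from the foot (145 mm overall); 0.3 to 0.6 kg, heavy foot. This point is on its long axis 70 mm from the foot; z points from foot to cap. It starts lying on a flat side in the bay, cap to the open front. Lightly pinched across the ball, it swings between the pads.
- tin3_mid (a point): Oil tin (may be absent): square can 60 x 60 x 100 mm with a black ball-shaped cap, 36 mm across, on its top, ball centre 127 mm from the foot (145 mm overall); 0.3 to 0.6 kg, heavy foot. This point is on its long axis 70 mm from the foot; z points from foot to cap. It starts lying on a flat side in the bay, cap to the open front. Lightly pinched across the ball, it swings between the pads.
- tin4_mid (a point): Oil tin (may be absent): square can 60 x 60 x 100 mm with a black ball-shaped cap, 36 mm across, on its top, ball centre 127 mm from the foot (145 mm overall); 0.3 to 0.6 kg, heavy foot. This point is on its long axis 70 mm from the foot; z points from foot to cap. It starts lying on a flat side in the bay, cap to the open front. Lightly pinched across the ball, it swings between the pads.
- gate_mid (a point): Middle of the gate, 17 mm above the bench: a loose wooden bar with steel ends lying across the bay between the cheeks, 40 mm deep (x), 426 mm long (y), 35 mm tall, 0.6 kg. 2 mm of play at each end: it cocks and jams if pushed well off its centre; pushed at its centre towards the wall it slides (3 to 6 N) until it meets both stops, middle at x = +43 mm in the bay, 27 mm clear of tins at the wall.
- gate_plate (a point): Top centre of the gate's upright aluminium push plate, which marks its middle: 50 mm wide, 14 mm thick, top 64 mm above the bench, its back face 5 mm in front of the bar's back face.
- counter_knob (a joint): Angle of the counter's reset knob, rad: 0 at its zero stop (white line on the long mark on the side that faces the robot), growing clockwise seen from above, up to 2.9. Slight friction (0.06 N m); stays where left.
- knob_grip (a point): Centre of the knob's bar grip, on its vertical turning axis: a black bar 58 mm long (this point's x), 14 mm thick (y), from 14 mm above to 22 mm below this point, on a disc 62 mm across, on top of the grey counter box 90 x 90 x 50 mm, fixed to the bench left or right of the bay. The white line lies on the bar's -x half.
- hammer: Bystander: hammer, 260 mm, wooden handle; to be left alone.
- wrench: Bystander: green-handled wrench, 180 mm; to be left alone.
- clamp: Bystander: red C-clamp about 150 mm long lying flat; to be left alone.
- wood_block: Bystander: wooden block 140 x 70 x 50 mm; to be left alone.
- tape_reel: Bystander: flat round measuring-tape reel, 110 mm across, 45 mm tall; to be left alone.
- jar: Bystander: white cup 72 mm across, 90 mm tall; to be left alone.
Things that resemble listed ones, but are neither listed nor needed, are in the scene too. Leave any green or pink look-alike of the part that bears tin4_mid alone.

How it is judged:
On the way, in this order (a step that is already met when the one before it is completed fails the run):
1. all tins stand upright on their feet (angle between each of tin1_mid, tin2_mid, tin3_mid, tin4_mid's own z axis and vertical below 0.12 rad and height (world z) of each of tin1_mid, tin2_mid, tin3_mid, tin4_mid below 0.08 m), for 0.2 s.
2. the gate is fully home (x of gate_mid in the frame of bay above 0.036 m and angle between the x axis of gate_mid and the x axis of bay, either way round below 0.05 rad), for 0.2 s.
At the end, for the whole second after the job is handed in: Every tin present stands upright (within 7 degrees) with its side within 20 mm of the bay's back wall, the gate is within 7 mm of its stops and square to the bay within 3 degrees, and the knob is within 0.08 rad of its zero stop (all of step 1 and all of step 2 and x of each of tin1_mid, tin2_mid, tin3_mid, tin4_mid in the frame of bay above 0.1 m and value of joint counter_knob below 0.08 rad); the robot touches nothing.
It fails at once if a tin is lifted more than 35 mm clear of the bench (centre above 105 mm) (height (world z) of any of tin1_mid, tin2_mid, tin3_mid, tin4_mid above 0.105 m).
It fails at once if a bystander is moved more than 40 mm (distance of any of hammer, wrench, clamp, wood_block, tape_reel, jar from where it was at the start of the episode above 0.04 m).
Of tin1, tin2, tin3, tin4 only 3 to 4 are there at a start; the rules pass over those that are not, and their reading is None.
At some moment in a run one of tin1, tin2, tin3, tin4 may be knocked a few centimetres aside while the robot is not near it.
Once in a run the grip may slacken for a moment while it holds something.
It also fails if it takes over 210 s, if anything falls off the work surface, if the arm or the gripper's body presses on something with over 40 N, if the wrist force passes 120 N, or if a joint passes its speed limit or range.

## Working session

There is one attempt and no reset: what is moved stays moved. The work goes in short steps, Python scripts to look and compute and a tool call to move; the robot and the scene stay as the last step left them, time stands still between calls to the robot, and variables do not carry over. Pictures are saved under pics/ and viewed, and the job is handed in when it is done.

Besides the shell and the picture viewer there is one more tool, called as name(argument=value, ...) on one line, values as JSON. carry_out: Moves the arm, as the interface text tells. Its arguments: {"type":"object","properties":{"plan":{"type":"array","items":{"type":"number"}},"force":{"type":"number"}},"required":["plan"]}

```bash
ls; mkdir -p pics
python3 - <<'E'
from cell import r
import cv2,numpy as np
s=r.get_state();print(s)
for n in("scene","top","wrist"):
    cv2.imwrite(f"pics/{n}0.png",r.snapshot(n))
    print(n,r.calibration(n))
E
```

```text
pics
{'time': 0.0, 'qpos': array([-1.28762295e+00,  3.51258206e-01,  1.65242013e+00, -1.82847487e-05,
        1.13907355e+00, -8.45912387e-02]), 'dq': array([-0.00158089,  0.00038294, -0.00011341,  0.00047773,  0.00152036,
       -0.00134014]), 'tau': array([ 2.29218340e-04, -5.06102479e+01, -2.91404182e+01, -6.55297094e-05,
        4.54046123e-03, -8.73851008e-06]), 'position': array([ 0.19768294, -0.51292735,  0.25274787]), 'tool_rot': array([ 9.83140367e-01,  1.82851534e-01, -6.57161684e-05, -5.75934005e-04]), 'ft_force': array([-0.76453966,  0.29332271,  0.12660053]), 'moment': array([0.03195261, 0.02332222, 0.04268662]), 'opening': 0.9993652348034645}
scene {'camera_matrix': array([[348.57510487,   0.        , 261.2631291 ],
       [  0.        , 348.57510487, 189.29442402],
       [  0.        ,   0.        ,   1.        ]]), 'dist_coeffs': array([0.03595477, 0.        , 0.        , 0.        , 0.        ]), 'T': array([[-0.44600758,  0.64508429, -0.62043815,  1.23687029],
       [ 0.89483095,  0.30679609, -0.32427415,  0.37100638],
       [-0.01883616, -0.69981599, -0.71407477
[... 525 characters left out ...]
56466],
       [ 0.        ,  0.        ,  0.        ,  1.        ]])}
wrist {'camera_matrix': array([[331.11904491,   0.        , 257.16260132],
       [  0.        , 331.11904491, 194.04457287],
       [  0.        ,   0.        ,   1.        ]]), 'dist_coeffs': array([-0.06403383,  0.        ,  0.        ,  0.        ,  0.        ]), 'tool_from_camera': array([[ 5.47934493e-04, -9.45572351e-01, -3.25411477e-01,
         8.28001561e-02],
       [ 9.99999831e-01,  4.55101568e-04,  3.61397644e-04,
         4.39488560e-04],
       [-1.93632346e-04, -3.25411620e-01,  9.45572441e-01,
        -1.20564192e-01],
       [ 0.00000000e+00,  0.00000000e+00,  0.00000000e+00,
         1.00000000e+00]])}
```

View pics/scene0.png

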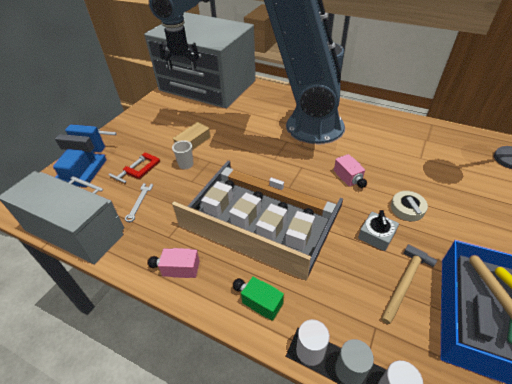

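View pics/top0.png

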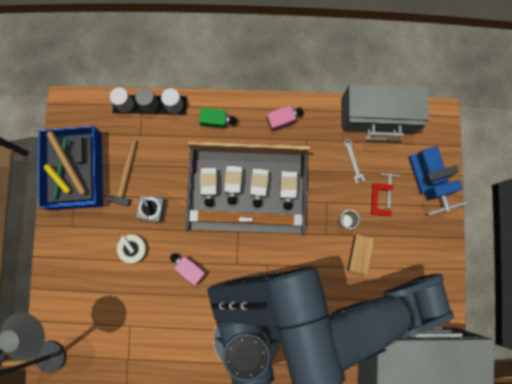

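View pics/wrist0.png

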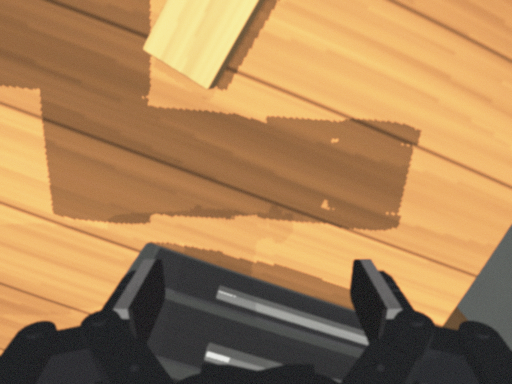

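```bash
cat > h.py <<'E'
from cell import r
import numpy as np,cv2
from scipy.spatial.transform import Rotation as R
def toolT():
    s=r.get_state();T=np.eye(4);T[:3,:3]=R.from_quat(s["tool_rot"]).as_matrix();T[:3,3]=s["position"];return T
def camT(n):
    c=r.calibration(n)
    return c["T"] if n!="wrist" else toolT()@c["tool_from_camera"]
def look(n,targets,fn="pinpoint",T=None):
    T=camT(n) if T is None else T
    out={}
    for t in targets:
        out[t]=[(round(d["score"],2),np.round((T@np.r_[d["position"],1])[:3],4)) for d in getattr(r,fn)(n,t)]
        for o in out[t]: print(n,t,*o)
        if not out[t]: print(n,t,"none")
    return out
def pix2plane(n,uv,z,T=None):
    c=r.calibration(n);T=camT(n) if T is None else T
    p=cv2.undistortPoints(np.array(uv,float).reshape(-1,1,2),c["camera_matrix"],c["dist_coeffs"]).reshape(-1,2)
    d=np.c_[p,np.ones(len(p))]@T[:3,:3].T;o=T[:3,3]
    return o+d*((z-o[2])/d[:,2])[:,None]
def proj(n,P,T=None):
    c=r.calibration(n);T=camT(n) if T is None else T
    Q=(np.atleast_2d(P)-T[:3,3])@T[:3,:3]
    return cv2.projectPoints(Q,np.zeros(3),np.zeros(3),c["camera_matrix"],c["dist_coeffs"])[0].reshape(-1,2)
E
python3 - <<'E'
from h import *
for n in("top","scene"):
    look(n,["bay","bay_wall","tin1_mid","gate_mid","gate_plate","knob_grip","hammer","wrench","clamp","wood_block","tape_reel","jar"])
E
```

```text
top bay 0.56 [0.5549 0.0165 0.0021]
top bay_wall 0.61 [7.124e-01 1.800e-02 5.000e-04]
top tin1_mid 0.87 [ 0.5604 -0.1422  0.0311]
top gate_mid 0.6 [0.4557 0.022  0.0121]
top gate_plate 0.9 [0.4469 0.0216 0.0607]
top gate_plate 0.29 [ 3.254e-01 -4.214e-01  2.000e-04]
top knob_grip 0.67 [0.4758 0.3834 0.083 ]
top hammer 0.9 [ 0.6224  0.4919 -0.0024]
top wrench none
top clamp 0.74 [ 0.541  -0.517  -0.0023]
top wood_block 0.78 [ 0.3252 -0.419  -0.0033]
top tape_reel 0.87 [ 0.3223  0.4477 -0.0025]
top jar 0.88 [ 0.4571 -0.3648 -0.0022]
scene bay 0.97 [0.5611 0.0183 0.0012]
scene bay_wall 0.65 [ 0.7137  0.0147 -0.0011]
scene tin1_mid 0.83 [ 0.561  -0.1436  0.0274]
scene tin1_mid 0.73 [ 0.3276  0.4446 -0.0045]
scene gate_mid 0.56 [0.4557 0.0174 0.0147]
scene gate_plate 0.74 [0.45   0.0166 0.0637]
scene knob_grip 0.67 [0.4786 0.3843 0.0794]
scene knob_grip 0.4 [0.4548 0.0162 0.0161]
scene hammer 0.9 [ 0.6223  0.4871 -0.0022]
scene wrench 0.82 [ 0.7037 -0.3976 -0.0047]
scene wrench 0.7 [0.5808 0.0703 0.0324]
scene clamp 0.76 [ 0.54   -0.5177 -0.0036]
scene wood_block 0.61 [ 0.328  -0.4253  0.0015]
scene tape_reel 0.73 [ 0.3289 -0.4302 -0.002 ]
scene tape_reel 0.58 [ 0.324   0.4457 -0.0031]
scene jar 0.68 [ 0.4509 -0.3727  0.0009]
scene jar 0.48 [0.4496 0.0183 0.0644]
```

The pictures show four white tins in the bay, at about x = 208, 233, 259 and 288 in the top view, with their caps towards the gate. The pink and green look-alikes lie outside the bay. The knob is at about (150,207), to the left of the bay. Next I move the wrist camera over the bay.

carry_out(plan=[0, 0, 0.235, 0, 0, -1, -1, 0, 0, 0.234, 0, 0, -1, -1, 0, 0, 0, 0, -1, -1, -1, 0, 0, 0, 0, -1, -1, -1, 0, 0, 0, 0.5, -1, -1, -1, 0, 0, 0, 0.5, -1, -1, -1, 0, 0, 0, 0.5, -1, 0, -1, 0, 0, 0, 0.5, -1, 0, -1, 0, 0, 0, 0.5, -1, 0, -1, 0, 0, 0, 0.5, -1, 0, -1, 0, 0, 0, 0.5, -1, 0, -1, 0, 0, 0, 0.5, -1, 0, -1], force=20)

```text
time: 2.85
position: [0.2982, -0.2624, 0.4034]
tool_rot: [1.0, -0.0, 0.0, 0.0]
ft_force: [-0.4, 0.7, -0.1]
opening: 1.0
```

carry_out(plan=[0, 0, 0, 0.5, -1, 0, -1, 0, 0, 0, 0.5, -1, 0, -1, 0, 0, 0, 0.5, -1, 0, -1, 0, 0, 0, 0.5, -1, 0, -1, 0, 0, 0, 0.5, -1, 0, -1, 0, 0, 0, 0.5, -1, 0, -1, 0, 0, 0, 1, -1, 0, -1, 0, 0, 0, 1, -1, 0, -1, 0, 0, 0, 1, -1, 0, -1, 0, 0, 0, 1, -1, 0, -1, 0, 0, 0, 1, -1, 0, -1, 0, 0, 0, 0, 0, 0, -1])

```text
time: 4.35
position: [0.4989, 0.0129, 0.4028]
tool_rot: [1.0, 0.001, -0.0, -0.0]
ft_force: [-0.1, -1.2, -0.3]
opening: 1.005
```

Run:
```python
from h import *
s=r.get_state();print(s["time"],s["position"],s["tool_rot"],s["qpos"])
for n in("wrist","top"):
    T=camT(n);im=r.snapshot(n);cv2.imwrite(f"pics/{n}1.png",im)
    look(n,["bay","bay_wall","tin1_mid","tin2_mid","gate_mid","gate_plate"],T=T)
    look(n,["tin1_mid"],fn="search_frame",T=T)
    if n=="top": cv2.imwrite("pics/top1z.png",cv2.resize(im[100:270,100:360],None,fx=3,fy=3,interpolation=cv2.INTER_CUBIC))
```

```text
4.35 [0.49888403 0.01287005 0.40276033] [ 9.99999645e-01  7.38787960e-04 -3.89879495e-04 -1.14745244e-04] [-6.76063178e-02  1.39785338e-01  1.55745900e+00  1.77099748e-04
  1.44514193e+00  1.50169017e+00]
wrist bay 0.68 [0.5589 0.0144 0.0006]
wrist bay_wall 0.33 [ 0.3164  0.4471 -0.0013]
wrist tin1_mid 0.63 [ 0.5607 -0.1423  0.0274]
wrist tin2_mid 0.65 [ 0.5663 -0.0285  0.0282]
wrist gate_mid 0.81 [0.4516 0.014  0.0183]
wrist gate_plate 0.96 [0.4451 0.018  0.06  ]
wrist tin1_mid 0.95 [ 0.5747 -0.1353  0.06  ]
wrist tin1_mid 0.56 [0.5815 0.1547 0.0635]
top bay 0.68 [ 0.5574  0.0181 -0.0018]
top bay 0.18 [ 0.5654 -0.0286  0.0309]
top bay_wall 0.57 [ 7.141e-01  1.800e-02 -3.000e-04]
top bay_wall 0.45 [0.449  0.0202 0.0595]
top tin1_mid 0.65 [ 0.5628 -0.1401  0.0337]
top tin2_mid 0.38 [ 0.5652 -0.0304  0.032 ]
top gate_mid 0.92 [0.4553 0.0189 0.0123]
top gate_plate 0.63 [0.4475 0.019  0.0594]
top tin1_mid 0.68 [0.5878 0.4886 0.0209]
top tin1_mid 0.58 [ 0.5648 -0.1379  0.0577]
top tin1_mid 0.25 [0.6426 0.0018 0.0041]
```

View pics/wrist1.png

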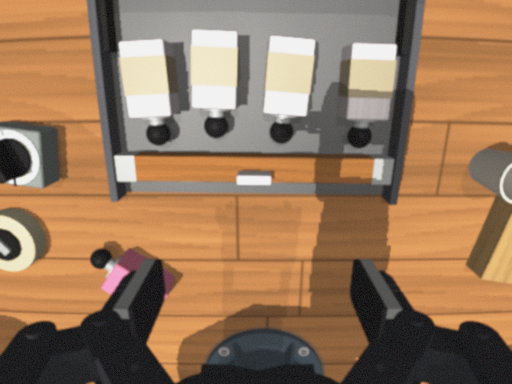

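View pics/top1z.png

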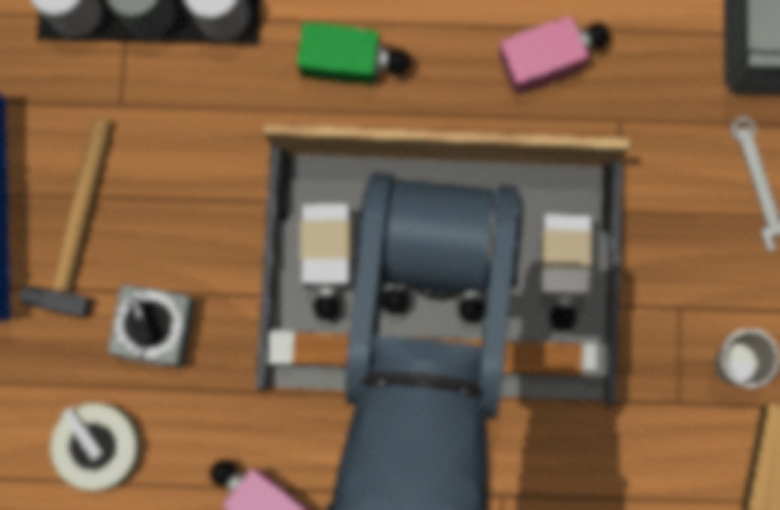

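The wrist view shows the four ball caps at about (158,131), (217,124), (281,129) and (359,134), and the gate plate at (253,180). I triangulate the balls from the wrist and scene views.

Run:
```python
from h import *
w=cv2.imread("pics/wrist1.png");t=cv2.imread("pics/top0.png")
def blob(im,c,rad,th=45):
    m=(im.max(2)<th).astype(np.uint8)
    n,l,st,ce=cv2.connectedComponentsWithStats(m)
    yy,xx=np.mgrid[:im.shape[0],:im.shape[1]]
    k=(np.hypot(xx-c[0],yy-c[1])<rad)&(m>0)
    return np.array([xx[k].mean(),yy[k].mean()]),k.sum()
Tw=camT("wrist");Tt=camT("top")
B=[]
for c in[(158,131),(217,124),(281,129),(359,134)]:
    p,n=blob(w,c,14);P=pix2plane("wrist",p,0.03,Tw)[0]
    q=proj("top",P)[0]; p2,n2=blob(t,q,8,60)
    # triangulate
    c1=r.calibration("wrist");c2=r.calibration("top")
    A=[];b=[]
    for cn,T,px in(("wrist",Tw,p),("top",Tt,p2)):
        X=pix2plane(cn,px,0,T)[0];d=X-T[:3,3];d/=np.linalg.norm(d);M=np.eye(3)-np.outer(d,d);A.append(M);b.append(M@T[:3,3])
    X=np.linalg.lstsq(np.vstack(A),np.hstack(b),rcond=None)[0]
    print(p,n,P,q,p2,n2,X)
# bay inner points wrist: gate ends, cheeks
for nm,px,z in [("gate L front",(115,181),.035),("gate plate L",(237,176),.064),("plate R",(271,176),.064),("cheekLtopfront",(108,200),.038),("cheekRtopfront",(398,203),.038),("cheekL inner top far",(104,0),.038),("cheekR far",(410,0),.038)]:
    print(nm,pix2plane("wrist",px,z,Tw)[0])
cv2.imwrite("pics/w1z.png",cv2.resize(w[0:210,80:430],None,fx=2.2,fy=2.2,interpolation=cv2.INTER_CUBIC))
cv2.imwrite("pics/t0z.png",cv2.resize(t[130:245,125:325],None,fx=4,fy=4,interpolation=cv2.INTER_CUBIC))
```

```text
[159.58867925 133.95471698] 265 [0.50622728 0.15655274 0.03      ] [209.88457417 202.57092719] [209.41176471 202.07352941] 68 [0.50714813 0.15727961 0.03119583]
[216.91304348 126.47826087] 253 [0.51685066 0.07015849 0.03      ] [232.65354119 200.46480589] [232.21538462 200.01538462] 65 [0.51768928 0.07068349 0.03417536]
[281.3537415  132.06462585] 294 [ 0.50854214 -0.02529707  0.03      ] [257.64584296 203.35577774] [257.18965517 202.86206897] 58 [ 0.50957453 -0.02406686  0.03802555]
[358.76901408 136.68450704] 355 [ 0.50215649 -0.14178231  0.03      ] [288.16183511 205.89437342] [287.85964912 205.49122807] 57 [ 0.50302853 -0.14016413  0.03532564]
gate L front [0.43443416 0.23227345 0.035     ]
gate plate L [0.45040254 0.03972906 0.064     ]
plate R [ 0.45039361 -0.00930488  0.064     ]
cheekLtopfront [0.40399522 0.2466893  0.038     ]
cheekRtopfront [ 0.39888618 -0.21266106  0.038     ]
cheekL inner top far [0.68772058 0.21496386 0.038     ]
cheekR far [ 0.6877143  -0.19329562  0.038     ]
```

View pics/w1z.png

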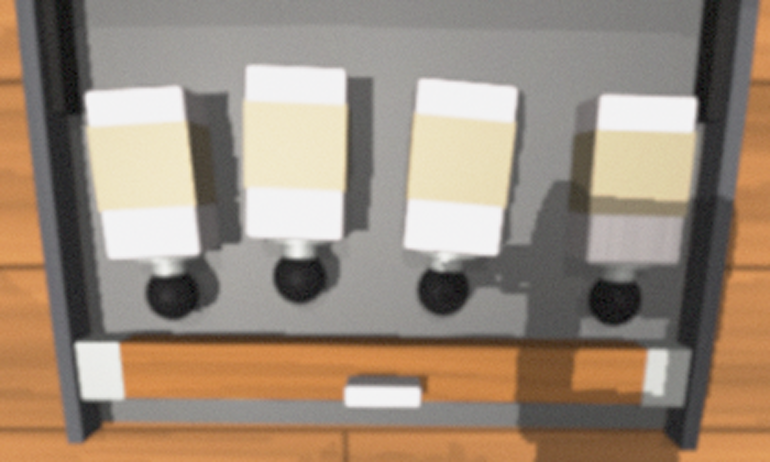

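View pics/t0z.png

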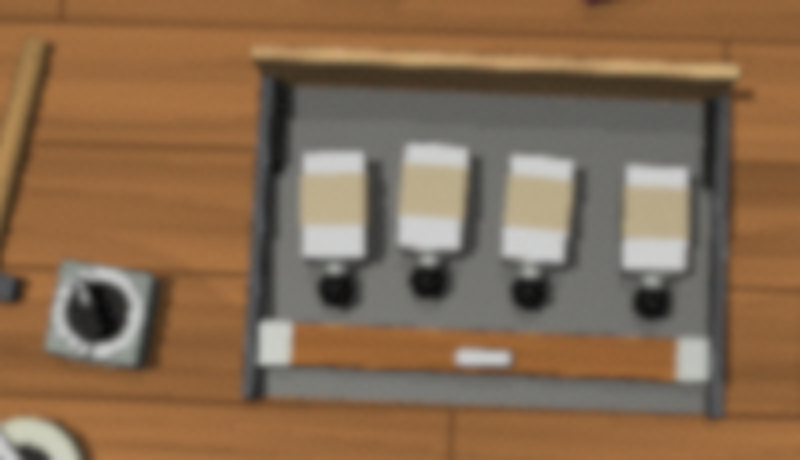

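Run:
```python
from h import *
Tw=camT("wrist")
f=lambda p:np.array(p)/2.2+np.array([80-.27,-.27])
cs={1:[(86,92),(182,86),(108,258),(200,252)],2:[(246,65),(346,69),(245,236),(343,241)],3:[(419,79),(517,87),(404,247),(499,255)],4:[(599,95),(696,97),(586,259),(679,264)]}
bs={1:(171,290),2:(299,275),3:(442,288),4:(614,299)}
for k in cs:
    C=pix2plane("wrist",f(cs[k]),.06,Tw);b=pix2plane("wrist",f(bs[k]),.03,Tw)[0]
    foot=(C[0]+C[1])/2;top=(C[2]+C[3])/2;d=foot-top
    print(k,"ball",b[:2],"foot",foot[:2],"len",np.linalg.norm(d),"w",np.linalg.norm(C[0]-C[1]),"yaw deg",np.degrees(np.arctan2(d[1],d[0])),"from ball",np.degrees(np.arctan2(foot[1]-b[1],foot[0]-b[0])))
```

```text
1 ball [0.50983981 0.15944778] foot [0.633547   0.16259641] len 0.09736252737896875 w 0.05807586527032918 yaw deg 1.881739675641076 from ball 1.4579905202019583
2 ball [0.51942114 0.07194951] foot [0.64423359 0.06577575] len 0.09862548367205809 w 0.0585250279015091 yaw deg -2.7625505787198823 from ball -2.831787038607577
3 ball [ 0.5106509  -0.02418973] foot [ 0.63540322 -0.03501408] len 0.0976912766794027 w 0.057884503770201545 yaw deg -4.358290388218794 from ball -4.958948738594874
4 ball [ 0.50372633 -0.14171432] foot [ 0.62966728 -0.14216313] len 0.09744585107012675 w 0.058603345735908655 yaw deg 0.038769777159030384 from ball -0.20418370093625887
```

carry_out(plan=[0, 0, 0.102, 0, 0, 1, -0.4, 0, 0, 0, 0.2, 0.48, 1, -0.4, 0, 0, 0, 0.2, 0.48, 1, -0.4, 0, 0, 0, 0.19, 0.48, 1, -0.4, 0, 0, 0, 0, 0, 1, -0.4, 0, 0, 0, 0, 0, 1, -0.4, 0, 0, 0, 0, 0, 1, -0.4, 0, 0, 0, 0, 0, 1, -0.4, 0, 0, 0, 0, 0, 1, -0.4, 0, 0, 0, 0, 0, 1, -0.4, 0, 0, 0, 0, 0, 1, -0.4, 0, 0, 0, 0, 0, 0, -0.4], force=20)

```text
time: 6.65
position: [0.5091, -0.0253, 0.1271]
tool_rot: [0.999, -0.04, -0.002, -0.0]
ft_force: [0.3, -0.6, 0.9]
opening: 0.699
```

Run:
```python
from h import *
s=r.get_state();print(s["time"],s["position"],s["tool_rot"],s["opening"])
T=camT("wrist");im=r.snapshot("wrist");cv2.imwrite("pics/w2.png",im);cv2.imwrite("pics/s2.png",r.snapshot("scene"))
print(T[:3,3], proj("wrist",[s["position"]+[0,0,-.003],[.5107,-.0242,.03]],T))
```

```text
6.65 [ 0.50906484 -0.02530601  0.12708552] [ 9.99185984e-01 -4.03104098e-02 -1.55480549e-03 -1.53528911e-04] 0.6986042328596646
[ 0.59219356 -0.03290031  0.24738711] [[255.02076874 281.95460647]
 [254.05399578 202.64379187]]
```

View pics/w2.png

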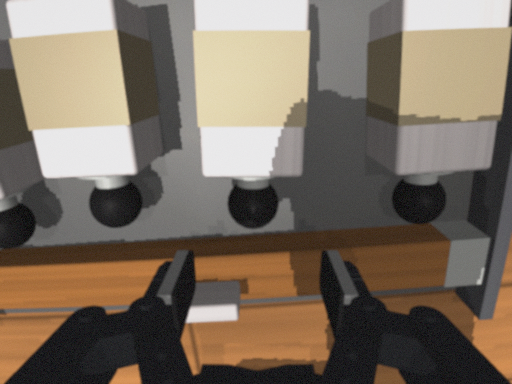

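View pics/s2.png

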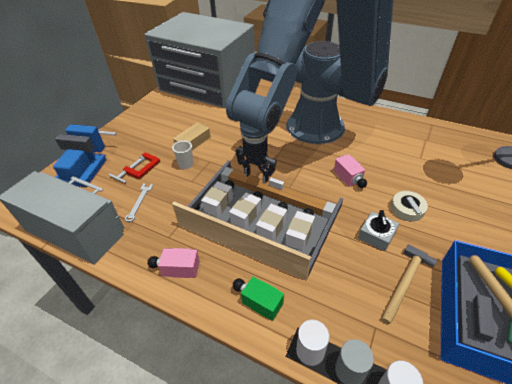

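The ball is at (253,203), which matches the prediction of (254,203). I descend and close.

carry_out(plan=[0, 0, 0, 0.06, -0.03, 1, -0.4, 0, 0, 0, 0, 0, 1, -0.4, 0, 0, 0, 0, 0, 1, -0.4, 0, 0, 0, 0, 0, 0.74, -0.4, 0, 0, 0, 0, 0, 0, -0.4, 0, 0, 0, 0, 0, 0, 1, 0, 0, 0, 0, 0, 0, 1, 0, 0, 0, 0, 0, 0, 1, 0, 0, 0, 0, 0, 0, 1, 0, 0, 0, 0, 0, 0, 1], force=20)

```text
time: 8.0
position: [0.5122, -0.0249, 0.0362]
tool_rot: [0.999, -0.04, 0.001, 0.0]
ft_force: [-0.7, -0.6, 6.6]
opening: 0.402
```

carry_out(plan=[0, 0, 0, 0.1, 0, -0.335, 1, 0, 0, 0, 0.1, 0, -0.335, 1, 0, 0, 0, 0.14, 0, -0.32, 1, 0, 0, 0, 0.14, 0, -0.32, 1, 0, 0, 0, 0.18, 0, -0.3, 1, 0, 0, 0, 0.18, 0, -0.3, 1, 0, 0, 0, 0.215, 0, -0.275, 1, 0, 0, 0, 0.215, 0, -0.275, 1, 0, 0, 0, 0.25, 0, -0.24, 1, 0, 0, 0, 0.25, 0, -0.24, 1, 0, 0, 0, 0.28, 0, -0.21, 1, 0, 0, 0, 0.28, 0, -0.21, 1])

```text
time: 9.5
position: [0.57, -0.0295, 0.119]
tool_rot: [0.999, -0.04, -0.0, -0.0]
ft_force: [1.9, -0.7, -2.8]
opening: 0.405
```

Run:
```python
from h import *
im=r.snapshot("wrist");im2=r.snapshot("scene");cv2.imwrite("pics/c3.png",np.hstack([im[:,:],cv2.resize(im2[130:290,150:363],(512,384))])[:, :][::1,::1]) if 0 else None
cv2.imwrite("pics/w3.png",im);cv2.imwrite("pics/s3.png",cv2.resize(im2[120:300,150:390],(720,540)))
```

```text
(no output)
```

View pics/w3.png

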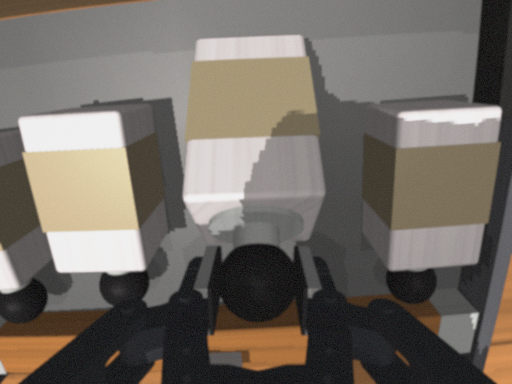

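View pics/s3.png

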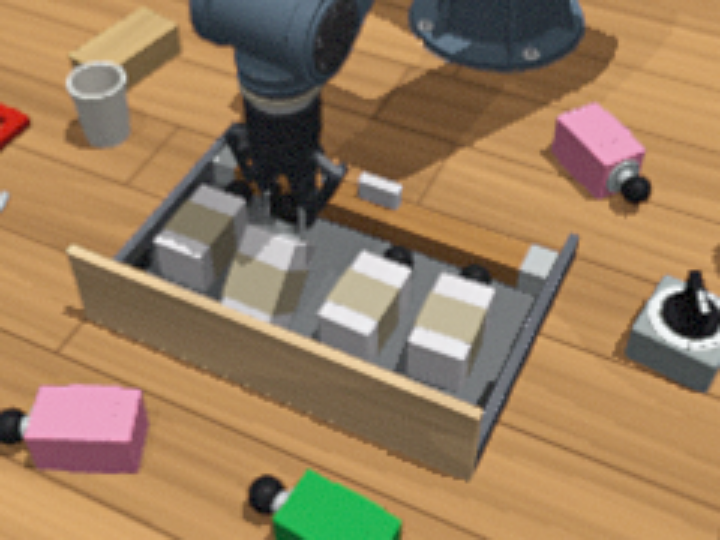

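carry_out(plan=[0, 0, 0, 0.3, 0, -0.17, 1, 0, 0, 0, 0.3, 0, -0.17, 1, 0, 0, 0, 0.32, 0, -0.13, 1, 0, 0, 0, 0.32, 0, -0.13, 1, 0, 0, 0, 0.33, 0, -0.075, 1, 0, 0, 0, 0.33, 0, -0.075, 1, 0, 0, 0, 0.34, 0, -0.03, 1, 0, 0, 0, 0.34, 0, -0.03, 1, 0, 0, 0, 0.34, 0, 0, 1, 0, 0, 0, 0.34, 0, 0, 1, 0, 0, 0, 0.33, 0, 0, 1, 0, 0, 0, 0.33, 0, 0, 1])

```text
time: 11.1
position: [0.6674, -0.0375, 0.1386]
tool_rot: [0.999, -0.04, -0.0, 0.0]
ft_force: [-0.3, -0.1, -5.0]
opening: 0.403
```

Run:
```python
from h import *
im=r.snapshot("wrist");im2=r.snapshot("scene")
cv2.imwrite("pics/w4.png",im);cv2.imwrite("pics/s4.png",cv2.resize(im2[120:300,150:390],(720,540)))
print(r.get_state()["opening"],r.get_state()["position"])
```

```text
0.4015169773231192 [ 0.6678256  -0.03752213  0.13882389]
```

View pics/w4.png

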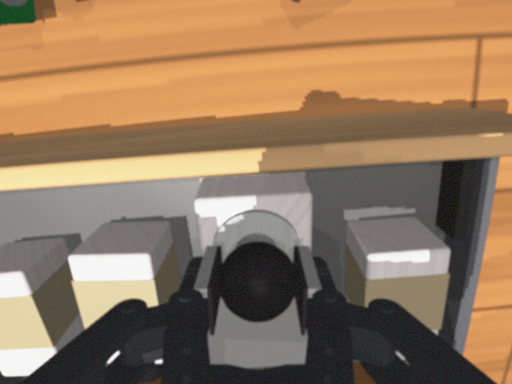

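View pics/s4.png

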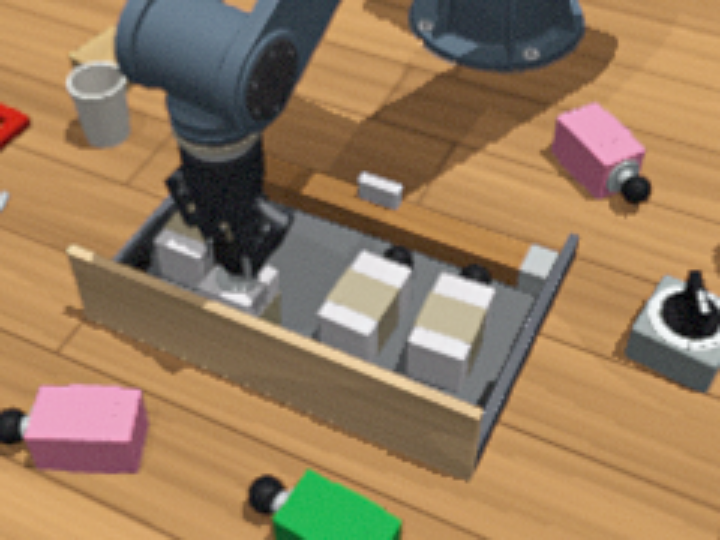

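carry_out(plan=[0, 0, 0, 0.18, 0, 0, 1, 0, 0, 0, 0.18, 0, 0, 1, 0, 0, 0, 0, 0, 0.1, 1, 0, 0, 0, 0, 0, 0.1, 1, 0, 0, 0, 0, 0, 0.06, 1, 0, 0, 0, 0, 0, 0, 1, 0, 0, 0, 0, 0, 0, 1])

```text
time: 12.08
position: [0.6787, -0.0379, 0.1361]
tool_rot: [0.999, -0.04, 0.004, -0.0]
ft_force: [2.9, 3.0, 14.3]
opening: 0.403
```

Run:
```python
from h import *
im=r.snapshot("wrist");im2=r.snapshot("scene")
cv2.imwrite("pics/w5.png",im);cv2.imwrite("pics/s5.png",cv2.resize(im2[170:260,190:310],(800,600),interpolation=cv2.INTER_CUBIC))
```

```text
(no output)
```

View pics/w5.png

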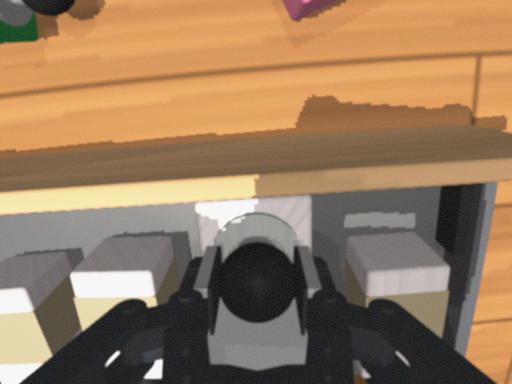

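View pics/s5.png

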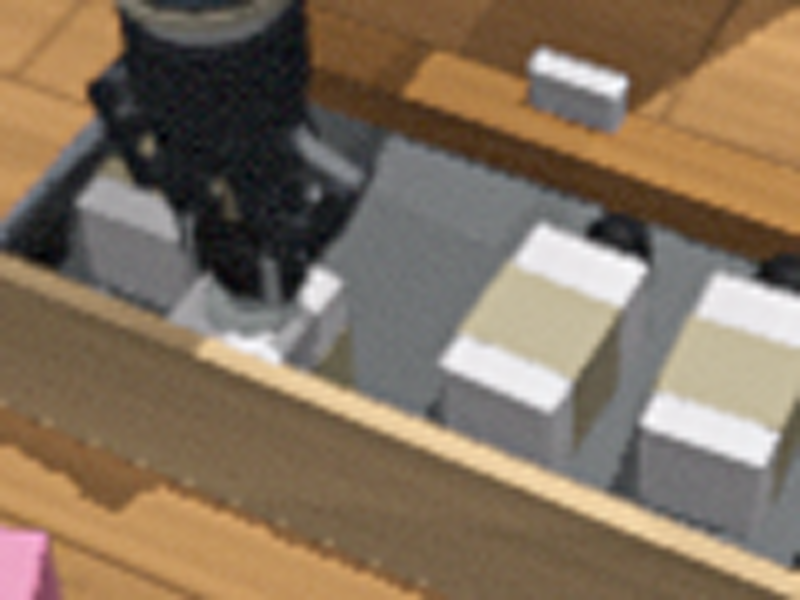

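```bash
cat >> h.py <<'E'
def wire(im,n,ball,tilt,yaw,T=None,col=(0,0,255)):
    # tin with ball centre; tilt>0: cap leans to -x (robot) by tilt deg
    Rm=(R.from_euler('z',yaw,degrees=True)*R.from_euler('y',-tilt,degrees=True)).as_matrix()
    P=np.array([[x,y,z] for z in(-.127,-.027) for x,y in((-.03,-.03),(.03,-.03),(.03,.03),(-.03,.03))])@Rm.T+ball
    q=proj(n,P,T)
    for a,b in[(0,1),(1,2),(2,3),(3,0),(4,5),(5,6),(6,7),(7,4),(0,4),(1,5),(2,6),(3,7)]:
        cv2.line(im,tuple(int(v) for v in q[a]),tuple(int(v) for v in q[b]),col,1)
    return q
E
python3 - <<'E'
from h import *
im=cv2.imread("pics/w5.png");p=r.get_state()["position"]
b=np.array([p[0],p[1],.127])
a=im.copy();wire(a,"wrist",b,0,-4.6);wire(a,"wrist",b,-8,-4.6,col=(0,255,0));wire(a,"wrist",b,8,-4.6,col=(255,0,0))
cv2.imwrite("pics/w5o.png",a)
E
```

```text
(no output)
```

View pics/w5o.png

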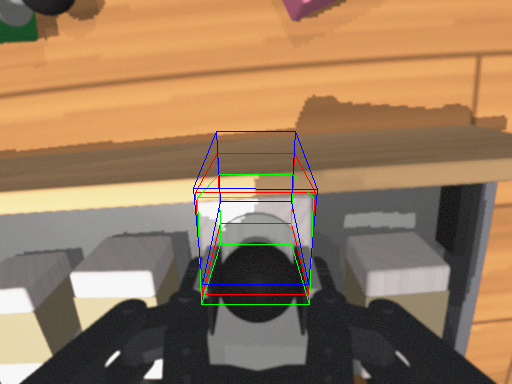

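The tin reads as upright: its rear top edge lies at the modelled row of about 195. I release it and rise.

carry_out(plan=[0, 0, 0, 0, 0, -0.06, 0.1, 0, 0, 0, 0, 0, 0, -0.4, 0, 0, 0, 0, 0, 0, -0.4, 0, 0, 0, 0, 0, 0, -0.4, 0, 0, 0, 0, 0, -0.6, -0.4, 0, 0, 0, 0, 0, -1, -0.4, 0, 0, 0, 0, 0, -1, -0.4, 0, 0, 0, 0, 0, -1, -0.4, 0, 0, 0, -1, 0, -0.5, -0.4, 0, 0, 0, -1, 0, 0, -0.4, 0, 0, -0.065, -1, 0, 0, -0.4, 0, 0, 0, -1, 0, 0, -0.4])

```text
time: 13.68
position: [0.5757, -0.0313, 0.2377]
tool_rot: [1.0, -0.014, 0.001, 0.0]
ft_force: [-0.2, -1.0, -0.5]
opening: 0.699
```

Run:
```python
from h import *
s=r.get_state();print(s["time"],s["position"],s["tool_rot"],s["opening"])
T=camT("wrist");im=r.snapshot("wrist");cv2.imwrite("pics/w6.png",im);im2=r.snapshot("scene");cv2.imwrite("pics/s6.png",cv2.resize(im2[120:300,150:390],(720,540)))
```

```text
13.675 [ 0.57571457 -0.0312917   0.23769274] [ 9.99895673e-01 -1.44319810e-02  5.94206616e-04  8.62018098e-05] 0.6986706128051953
```

View pics/w6.png

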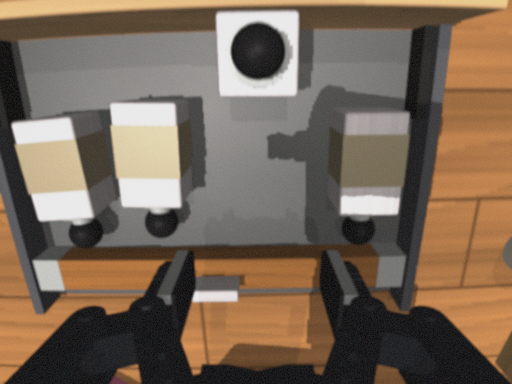

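View pics/s6.png

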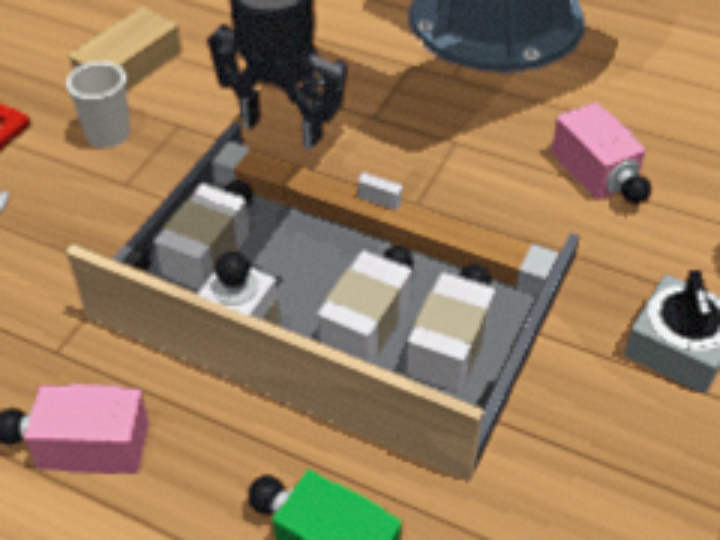

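Tin 3 stands upright at the wall, with its ball at (258,50). The remaining balls are at (86,233), (161,222) and (358,228).

Run:
```python
from h import *
im=cv2.imread("pics/w6.png")
g=cv2.medianBlur(im,5).max(2)
c=cv2.HoughCircles(cv2.GaussianBlur(g,(5,5),0),cv2.HOUGH_GRADIENT,1,30,param1=60,param2=12,minRadius=13,maxRadius=34)
if c is not None:
  for x,y,rad in c[0]:
    if g[int(y),int(x)]<60: print((x,y,rad),pix2plane("wrist",(x,y),.03)[0],pix2plane("wrist",(x,y),.127)[0])
print(pix2plane("wrist",[(86,233),(161,222),(358,228)],.03))
```

```text
(np.float32(258.5), np.float32(51.5), np.float32(27.7)) [ 0.68428225 -0.03663222  0.03      ] [ 0.67651959 -0.03600585  0.127     ]
(np.float32(85.5), np.float32(231.5), np.float32(16.3)) [0.50674483 0.16084515 0.03      ] [0.55142071 0.10314339 0.127     ]
(np.float32(160.5), np.float32(221.5), np.float32(16.0)) [0.51675873 0.07450699 0.03      ] [0.55847685 0.0423066  0.127     ]
(np.float32(357.5), np.float32(227.5), np.float32(16.8)) [ 0.50330509 -0.1399468   0.03      ] [ 0.54899696 -0.1088048   0.127     ]
(np.float32(365.5), np.float32(318.5), np.float32(23.0)) [ 0.37983275 -0.15957678  0.03      ] [ 0.46199417 -0.12263675  0.127     ]
(np.float32(422.5), np.float32(335.5), np.float32(29.9)) [ 0.34868495 -0.23622038  0.03      ] [ 0.44004637 -0.17664242  0.127     ]
(np.float32(176.5), np.float32(281.5), np.float32(22.8)) [0.4403515  0.06564535 0.03      ] [0.50463772 0.03606239 0.127     ]
(np.float32(90.5), np.float32(334.5), np.float32(28.5)) [0.3626876  0.18592489 0.03      ] [0.44991311 0.12081543 0.127     ]
(np.float32(338.5), np.float32(282.5), np.float32(23.2)) [ 0.43343177 -0.1229549   0.03      ] [ 0.49976185 -0.09683173  0.127     ]
(np.float32(417.5), np.float32(105.5), np.float32(13.6)) [ 0.63222728 -0.19090798  0.03      ] [ 0.6398399  -0.14471377  0.127     ]
(np.float32(144.5), np.float32(313.5), np.float32(16.9)) [0.39524065 0.11048573 0.03      ] [0.4728511  0.06765844 0.127     ]
[[ 0.50489962  0.16065037  0.03      ]
 [ 0.51615453  0.07403313  0.03      ]
 [ 0.50268428 -0.14054511  0.03      ]]
```

carry_out(plan=[0, 0, -0.037, 0, 0, 0.5, -0.4, 0, 0, 0, -0.582, 0.876, 0.8, -0.4, 0, 0, 0, -0.582, 0.876, 0.8, -0.4, 0, 0, 0, -0.582, 0.876, 0.8, -0.4, 0, 0, 0, -0.582, 0.876, 0.8, -0.4, 0, 0, 0, -0.582, 0.876, 0.8, -0.4, 0, 0, 0, 0, 0, 1, -0.4, 0, 0, 0, 0, 0, 1, -0.4, 0, 0, 0, 0, 0, 0, -0.4])

```text
time: 14.9
position: [0.5031, -0.1406, 0.0722]
tool_rot: [1.0, 0.0, -0.002, -0.001]
ft_force: [0.3, 0.9, -0.1]
opening: 0.699
```

Run:
```python
from h import *
s=r.get_state();print(s["time"],s["position"],s["tool_rot"],s["opening"])
T=camT("wrist");im=r.snapshot("wrist")
q=proj("wrist",[.503,-.141,.03],T)[0];print(q);cv2.circle(im,tuple(int(v) for v in q),3,(0,0,255),-1);cv2.imwrite("pics/w7.png",im)
```

```text
14.9 [ 0.50306587 -0.14063751  0.07216945] [ 9.99998494e-01  8.93506994e-05 -1.61796957e-03 -6.21765284e-04] 0.6987346783568851
[256.31035858 240.6766757 ]
```

View pics/w7.png

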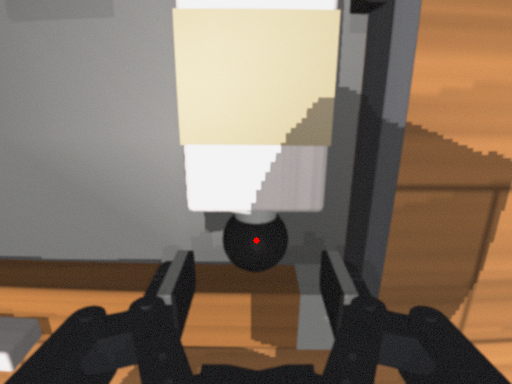

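carry_out(plan=[0, 0, 0, 0, 0, 0.9, -0.4, 0, 0, 0, 0, 0, 0.8, -0.4, 0, 0, 0, 0, 0, 0, -0.4, 0, 0, 0, 0, 0, 0, 1, 0, 0, 0, 0, 0, 0, 1, 0, 0, 0, 0, 0, 0, 1, 0, 0, 0, 0, 0, 0, 1, 0, 0, 0, 0, 0, 0, 1])

```text
time: 15.95
position: [0.5043, -0.141, 0.0328]
tool_rot: [1.0, -0.0, 0.001, 0.0]
ft_force: [-0.8, 1.7, 6.5]
opening: 0.41
```

carry_out(plan=[0, 0, 0, 0.1, 0, -0.335, 1, 0, 0, 0, 0.1, 0, -0.335, 1, 0, 0, 0, 0.14, 0, -0.32, 1, 0, 0, 0, 0.14, 0, -0.32, 1, 0, 0, 0, 0.18, 0, -0.3, 1, 0, 0, 0, 0.18, 0, -0.3, 1, 0, 0, 0, 0.215, 0, -0.275, 1, 0, 0, 0, 0.215, 0, -0.275, 1, 0, 0, 0, 0.25, 0, -0.24, 1, 0, 0, 0, 0.25, 0, -0.24, 1, 0, 0, 0, 0.28, 0, -0.21, 1, 0, 0, 0, 0.28, 0, -0.21, 1])

```text
time: 17.45
position: [0.5623, -0.1408, 0.1158]
tool_rot: [1.0, -0.0, 0.0, -0.0]
ft_force: [0.5, -0.2, -3.0]
opening: 0.406
```

carry_out(plan=[0, 0, 0, 0.3, 0, -0.17, 1, 0, 0, 0, 0.3, 0, -0.17, 1, 0, 0, 0, 0.32, 0, -0.13, 1, 0, 0, 0, 0.32, 0, -0.13, 1, 0, 0, 0, 0.33, 0, -0.075, 1, 0, 0, 0, 0.33, 0, -0.075, 1, 0, 0, 0, 0.34, 0, -0.03, 1, 0, 0, 0, 0.34, 0, -0.03, 1, 0, 0, 0, 0.34, 0, 0, 1, 0, 0, 0, 0.34, 0, 0, 1, 0, 0, 0, 0.33, 0, 0, 1, 0, 0, 0, 0.33, 0, 0, 1])

```text
time: 18.95
position: [0.6602, -0.1409, 0.1355]
tool_rot: [1.0, -0.0, -0.0, -0.0]
ft_force: [-0.3, 0.7, -5.2]
opening: 0.408
```

Run:
```python
from h import *
s=r.get_state();print(s["time"],s["position"],s["ft_force"],s["opening"])
T=camT("wrist");im=r.snapshot("wrist");b=s["position"]-[0,0,.0055]
wire(im,"wrist",b,0,0,T);cv2.imwrite("pics/w8.png",im)
im2=r.snapshot("scene");cv2.imwrite("pics/s8.png",cv2.resize(im2[120:300,150:390],(720,540)))
```

```text
18.95 [ 0.66021959 -0.14086491  0.13549052] [-0.26173984  0.70485666 -5.17145349] 0.40754017370319934
```

View pics/w8.png

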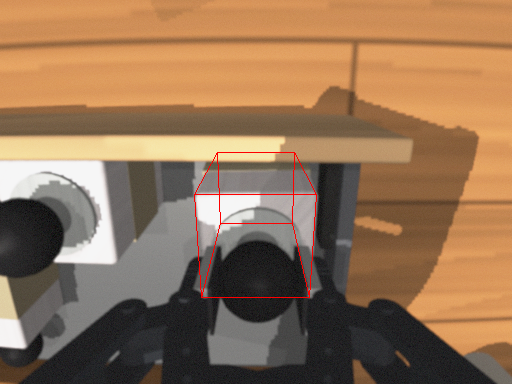

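View pics/s8.png

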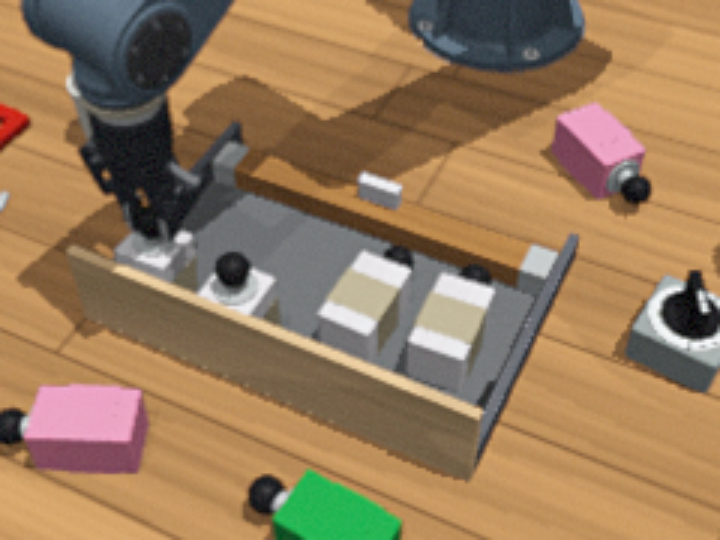

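carry_out(plan=[0, 0, 0, 0.2, 0, 0, 1, 0, 0, 0, 0.2, 0, 0, 1, 0, 0, 0, 0.2, 0, 0, 1, 0, 0, 0, 0, 0, 0.08, 1, 0, 0, 0, 0, 0, 0.06, 1, 0, 0, 0, 0, 0, 0, 1, 0, 0, 0, 0, 0, 0, 1])

```text
time: 19.92
position: [0.6756, -0.1409, 0.1336]
tool_rot: [1.0, -0.0, 0.001, 0.0]
ft_force: [1.8, 1.3, 5.9]
opening: 0.403
```

Run:
```python
from h import *
s=r.get_state();print(s["time"],s["position"],s["ft_force"],s["opening"])
T=camT("wrist");im=r.snapshot("wrist");b=s["position"]-[0,0,.0055]
wire(im,"wrist",b,0,0,T);cv2.imwrite("pics/w9.png",im)
```

```text
19.925 [ 0.67562552 -0.14089537  0.13356446] [1.83988711 1.2930415  5.89687012] 0.40290157595663856
```

View pics/w9.png

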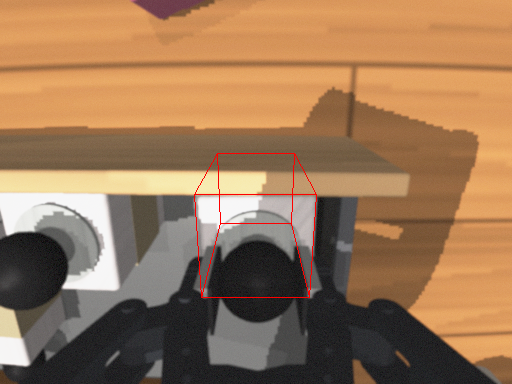

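carry_out(plan=[0, 0, 0, 0, 0, 0, 0.1, 0, 0, 0, 0, 0, 0, -0.4, 0, 0, 0, 0, 0, 0, -0.4, 0, 0, 0, 0, 0, 0, -0.4, 0, 0, 0, 0, 0, -0.6, -0.4, 0, 0, 0, 0, 0, -1, -0.4, 0, 0, 0, 0, 0, -1, -0.4, 0, 0, 0, -1, -1, -1, -0.4, 0, 0, 0, -1, -1, -0.5, -0.4, 0, 0, 0, -1, -1, 0, -0.4, 0, 0, 0, -1, -1, 0, -0.4, 0, 0, 0, -0.4, -1, 0, -0.4])

```text
time: 21.48
position: [0.564, -0.0151, 0.2361]
tool_rot: [1.0, -0.0, 0.001, 0.0]
ft_force: [0.7, -0.1, 0.8]
opening: 0.702
```

carry_out(plan=[0, 0, 0, 0, -1, 0, -0.4, 0, 0, 0, 0, -1, 0, -0.4, 0, 0, 0, 0, -1, 0, -0.4, 0, 0, 0, 0, 0, 0, -0.4])

```text
time: 21.98
position: [0.565, 0.0603, 0.2358]
tool_rot: [1.0, 0.001, 0.001, -0.0]
ft_force: [-0.2, -0.7, 0.1]
opening: 0.699
```

```bash
cat >> h.py <<'E'
def balls(im,T,zs=(.03,.127)):
    g=cv2.medianBlur(im,5).max(2)
    c=cv2.HoughCircles(cv2.GaussianBlur(g,(5,5),0),cv2.HOUGH_GRADIENT,1,30,param1=60,param2=12,minRadius=13,maxRadius=34)
    for x,y,rad in (c[0] if c is not None else []):
        if g[int(y),int(x)]<60 and y<265: print(np.round((x,y,rad),1),*[np.round(pix2plane("wrist",(x,y),z,T)[0],4) for z in zs])
E
python3 - <<'E'
from h import *
s=r.get_state();print(s["time"],s["position"],s["tool_rot"],s["opening"])
T=camT("wrist");im=r.snapshot("wrist");cv2.imwrite("pics/w10.png",im);balls(im,T)
im2=r.snapshot("scene");cv2.imwrite("pics/s10.png",cv2.resize(im2[120:300,150:390],(720,540)))
E
```

```text
21.975 [0.56503986 0.06033381 0.23582737] [ 9.99999595e-01  6.57341977e-04  6.11370307e-04 -6.48644869e-05] 0.6992745061348095
[400.5  29.5  33.4] [ 0.6952 -0.0713  0.03  ] [ 0.6812 -0.0324  0.127 ]
[163.5 218.5  16.2] [0.5081 0.1601 0.03  ] [0.5496 0.1302 0.127 ]
[244.5 209.5  16. ] [0.5187 0.0728 0.03  ] [0.5571 0.0689 0.127 ]
[ 14.5 227.5  25.4] [0.4958 0.332  0.03  ] [0.541  0.2511 0.127 ]
[77.5 37.5 20.7] [0.6889 0.2259 0.03  ] [0.6767 0.1765 0.127 ]
```

View pics/w10.png

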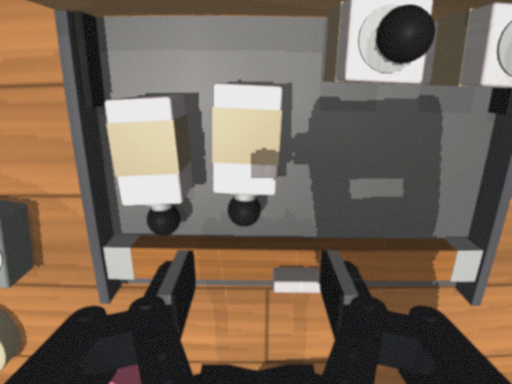

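View pics/s10.png

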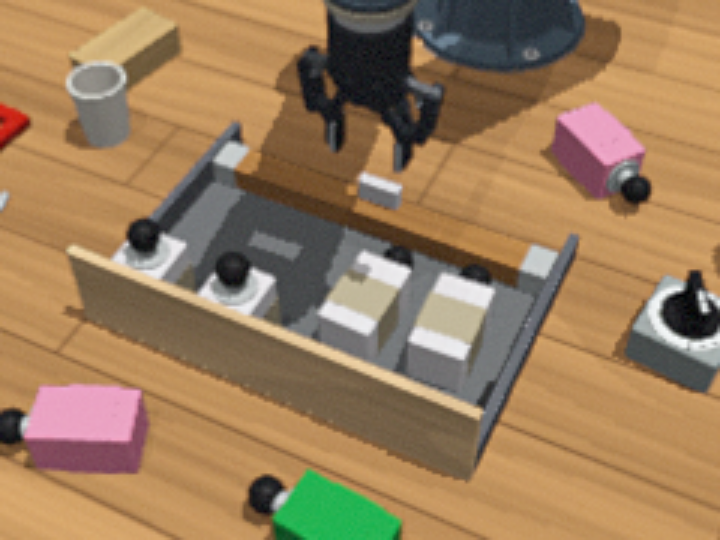

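carry_out(plan=[0, 0, 0.062, 0, 0, 0.9, -0.4, 0, 0, 0, -0.63, -0.13, 0.9, -0.4, 0, 0, 0, -0.63, -0.13, 0.9, -0.4, 0, 0, 0, -0.63, -0.13, 0.9, -0.4, 0, 0, 0, 0, 0, 1, -0.4, 0, 0, 0, 0, 0, 1, -0.4, 0, 0, 0, 0, 0, 1, -0.4, 0, 0, 0, 0, 0, 0, -0.4])

```text
time: 23.08
position: [0.5176, 0.0704, 0.0689]
tool_rot: [1.0, -0.025, -0.001, 0.0]
ft_force: [-0.0, -0.2, 0.9]
opening: 0.7
```

Run:
```python
from h import *
s=r.get_state();print(s["time"],s["position"],s["tool_rot"],s["opening"])
T=camT("wrist");im=r.snapshot("wrist")
q=proj("wrist",[*s["position"][:2],.03],T)[0];print(q);cv2.circle(im,tuple(int(v) for v in q),3,(0,0,255),-1);cv2.imwrite("pics/w11.png",im)
```

```text
23.075 [0.51757784 0.07042486 0.06885203] [ 9.99684624e-01 -2.50762480e-02 -1.34768014e-03  1.36407219e-04] 0.7000007389138952
[255.42257784 243.5164848 ]
```

View pics/w11.png

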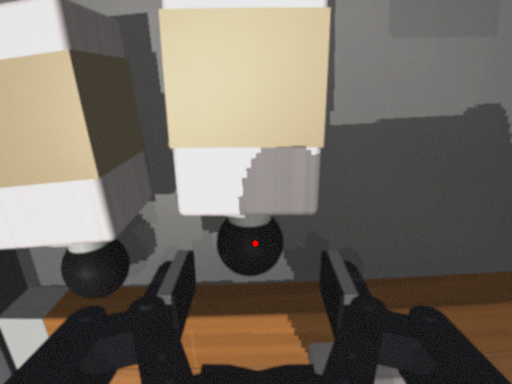

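carry_out(plan=[0, 0, 0, 0, -0.1, 0.8, -0.4, 0, 0, 0, 0, 0, 0.8, -0.4, 0, 0, 0, 0, 0, 0, -0.4, 0, 0, 0, 0, 0, 0, 1, 0, 0, 0, 0, 0, 0, 1, 0, 0, 0, 0, 0, 0, 1, 0, 0, 0, 0, 0, 0, 1, 0, 0, 0, 0, 0, 0, 1])

```text
time: 24.12
position: [0.5191, 0.0736, 0.0312]
tool_rot: [1.0, -0.025, 0.001, -0.0]
ft_force: [-0.8, -2.2, 6.8]
opening: 0.411
```

carry_out(plan=[0, 0, 0, 0.1, 0, -0.335, 1, 0, 0, 0, 0.1, 0, -0.335, 1, 0, 0, 0, 0.14, 0, -0.32, 1, 0, 0, 0, 0.14, 0, -0.32, 1, 0, 0, 0, 0.18, 0, -0.3, 1, 0, 0, 0, 0.18, 0, -0.3, 1, 0, 0, 0, 0.215, 0, -0.275, 1, 0, 0, 0, 0.215, 0, -0.275, 1, 0, 0, 0, 0.25, 0, -0.24, 1, 0, 0, 0, 0.25, 0, -0.24, 1, 0, 0, 0, 0.28, 0, -0.21, 1, 0, 0, 0, 0.28, 0, -0.21, 1])

```text
time: 25.62
position: [0.577, 0.0708, 0.114]
tool_rot: [1.0, -0.025, 0.0, 0.0]
ft_force: [0.3, 0.0, -2.2]
opening: 0.401
```

carry_out(plan=[0, 0, 0, 0.3, 0, -0.17, 1, 0, 0, 0, 0.3, 0, -0.17, 1, 0, 0, 0, 0.32, 0, -0.13, 1, 0, 0, 0, 0.32, 0, -0.13, 1, 0, 0, 0, 0.33, 0, -0.075, 1, 0, 0, 0, 0.33, 0, -0.075, 1, 0, 0, 0, 0.34, 0, -0.03, 1, 0, 0, 0, 0.34, 0, -0.03, 1, 0, 0, 0, 0.34, 0, 0, 1, 0, 0, 0, 0.34, 0, 0, 1, 0, 0, 0, 0.33, 0, 0, 1, 0, 0, 0, 0.33, 0, 0, 1])

```text
time: 27.12
position: [0.6747, 0.066, 0.1337]
tool_rot: [1.0, -0.025, -0.0, 0.0]
ft_force: [0.1, 0.9, -3.8]
opening: 0.403
```

Run:
```python
from h import *
s=r.get_state();print(s["time"],s["position"],s["ft_force"],s["opening"])
T=camT("wrist");im=r.snapshot("wrist");b=s["position"]-[0,0,.0055]
wire(im,"wrist",b,0,-2.8,T);cv2.imwrite("pics/w12.png",im)
im2=r.snapshot("scene");cv2.imwrite("pics/s12.png",cv2.resize(im2[120:300,150:390],(720,540)))
```

```text
27.125 [0.67470773 0.06598889 0.13365852] [ 0.06042943  0.93485733 -3.84301613] 0.40316840262383874
```

View pics/w12.png

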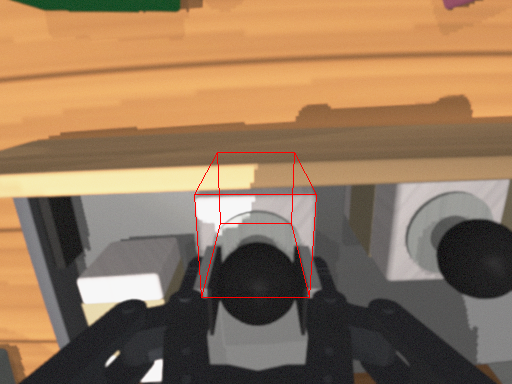

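View pics/s12.png

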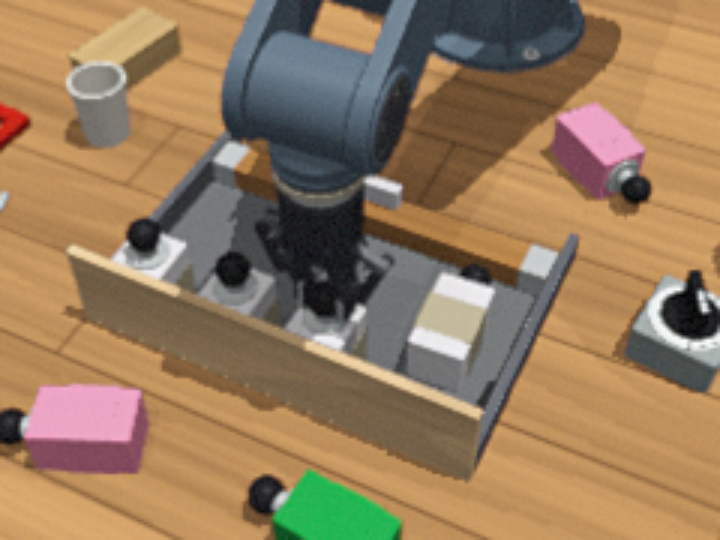

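carry_out(plan=[0, 0, 0, 0.12, 0, 0, 1, 0, 0, 0, 0, 0, 0.06, 1, 0, 0, 0, 0, 0, 0.06, 1, 0, 0, 0, 0, 0, 0, 1, 0, 0, 0, 0, 0, 0, 1])

```text
time: 27.85
position: [0.6779, 0.066, 0.1319]
tool_rot: [1.0, -0.025, 0.001, -0.0]
ft_force: [2.2, 1.9, 5.4]
opening: 0.403
```

carry_out(plan=[0, 0, 0, 0, 0, 0, 0.1, 0, 0, 0, 0, 0, 0, -0.4, 0, 0, 0, 0, 0, 0, -0.4, 0, 0, 0, 0, 0, 0, -0.4, 0, 0, 0, 0, 0, -0.6, -0.4, 0, 0, 0, 0, 0, -1, -0.4, 0, 0, 0, 0, 0, -1, -0.4, 0, 0, 0, -1, 0, -1, -0.4, 0, 0, -0.101, -1, 0, -0.5, -0.4, 0, 0, 0, -1, -1, 0, -0.4, 0, 0, 0, -1, -1, 0, -0.4, 0, 0, 0, -0.5, -1, 0, -0.4])

```text
time: 29.35
position: [0.5618, 0.1421, 0.2349]
tool_rot: [1.0, 0.015, 0.001, -0.0]
ft_force: [-0.6, -0.7, -0.5]
opening: 0.7
```

carry_out(plan=[0, 0, 0, 0, -0.5, 0, -0.4, 0, 0, 0, 0, 0, 0, -0.4])

```text
time: 29.6
position: [0.5629, 0.1543, 0.2341]
tool_rot: [1.0, 0.016, 0.001, -0.0]
ft_force: [0.1, 0.7, 0.0]
opening: 0.698
```

Run:
```python
from h import *
s=r.get_state();print(s["time"],s["position"],s["tool_rot"],s["opening"])
T=camT("wrist");im=r.snapshot("wrist");cv2.imwrite("pics/w13.png",im);balls(im,T)
im2=r.snapshot("scene");cv2.imwrite("pics/s13.png",cv2.resize(im2[120:300,150:390],(720,540)))
```

```text
29.6 [0.56293032 0.15430517 0.23409   ] [ 9.99879550e-01  1.55122921e-02  5.02604813e-04 -2.76184606e-05] 0.6978925009026166
[ 34.5 251.5  31.2] [0.4571 0.4045 0.03  ] [0.5135 0.3303 0.127 ]
[249.5 217.5  16. ] [0.5079 0.1598 0.03  ] [0.5491 0.1587 0.127 ]
[180.5  16.5  14.9] [0.6999 0.2262 0.03  ] [0.6837 0.2053 0.127 ]
[ 17.5 226.5  13.7] [0.4878 0.4184 0.03  ] [0.535  0.3401 0.127 ]
```

View pics/w13.png

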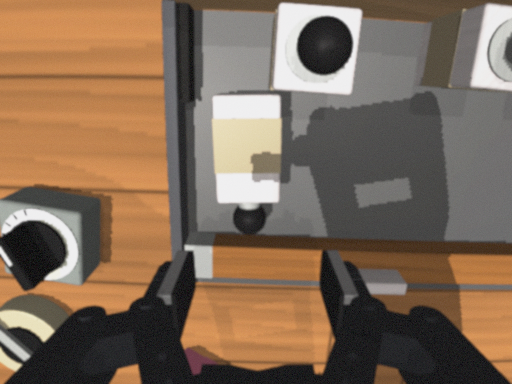

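View pics/s13.png

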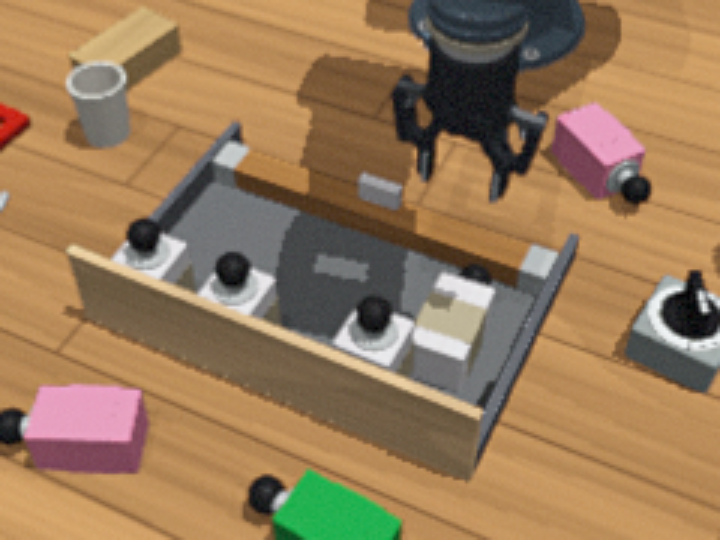

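Run:
```python
from h import *
T=camT("wrist")
print(pix2plane("wrist",(325,45),.127,T), pix2plane("wrist",(325,45),.127,T))
print("can top corners",pix2plane("wrist",[(277,3),(361,9),(273,90),(352,94)],.1,T))
print(pix2plane("wrist",[(197,10),(272,12)],.0,T))
n=r.snapshot("top");cv2.imwrite("pics/t13.png",cv2.resize(n[130:245,125:325],None,fx=4,fy=4,interpolation=cv2.INTER_CUBIC))
```

```text
[[0.66951153 0.11245102 0.127     ]] [[0.66951153 0.11245102 0.127     ]]
can top corners [[0.69836018 0.14286742 0.1       ]
 [0.69710312 0.08408632 0.1       ]
 [0.63993044 0.14311782 0.1       ]
 [0.63923718 0.08426076 0.1       ]]
[[0.71075969 0.21518019 0.        ]
 [0.71083415 0.14253313 0.        ]]
```

View pics/t13.png

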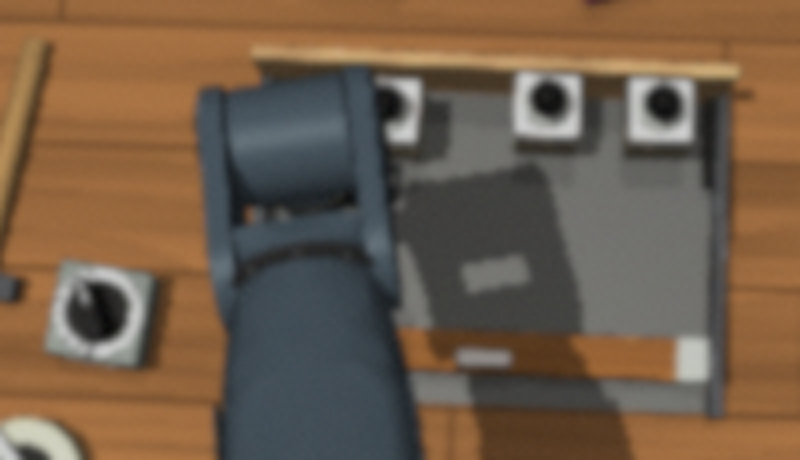

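Tin 2 was knocked about 4.5 cm aside. It still stands, at (0.670,0.112), but it is in tin 1's path. I carry it back beside tin 3 before lifting tin 1.

carry_out(plan=[0, 0, 0.04, 0, 0, 0, -0.4, 0, 0, 0, 0.85, 0.33, 0, -0.4, 0, 0, 0, 0.85, 0.33, 0, -0.4, 0, 0, 0, 0.85, 0.33, 0, -0.4, 0, 0, 0, 0.85, 0.34, 0, -0.4, 0, 0, 0, 0.86, 0.34, 0, -0.4, 0, 0, 0, 0, 0, 1, -0.4, 0, 0, 0, 0, 0, 1, -0.4, 0, 0, 0, 0, 0, 0, -0.4])

```text
time: 30.88
position: [0.668, 0.1115, 0.1816]
tool_rot: [1.0, -0.001, -0.002, 0.0]
ft_force: [0.0, 0.1, 0.6]
opening: 0.703
```

Run:
```python
from h import *
s=r.get_state();print(s["time"],s["position"],s["tool_rot"],s["opening"])
T=camT("wrist");im=r.snapshot("wrist")
q=proj("wrist",[*s["position"][:2],.127],T)[0];print(q);cv2.circle(im,tuple(int(v) for v in q),3,(0,0,255),-1);cv2.imwrite("pics/w14.png",im)
```

```text
30.875 [0.66803592 0.111452   0.18160726] [ 9.99997150e-01 -1.43816791e-03 -1.89592596e-03  1.95252207e-04] 0.7026400960246915
[255.60111699 230.69286509]
```

View pics/w14.png

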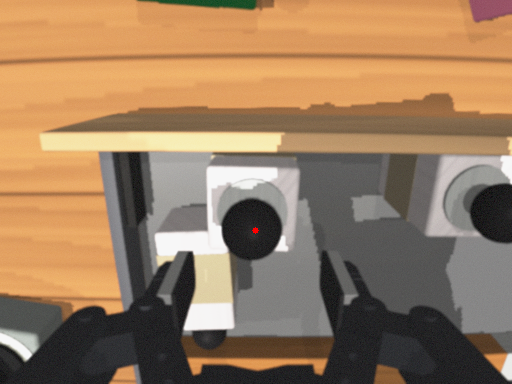

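carry_out(plan=[0, 0, 0, 0.03, -0.05, 1, -0.4, 0, 0, 0, 0, 0, 1, -0.4, 0, 0, 0, 0, 0, 0.12, -0.4, 0, 0, 0, 0, 0, 0, -0.4, 0, 0, 0, 0, 0, 0, 1, 0, 0, 0, 0, 0, 0, 1, 0, 0, 0, 0, 0, 0, 1, 0, 0, 0, 0, 0, 0, 1, 0, 0, 0, 0, 0, 0, 1])

```text
time: 32.05
position: [0.6702, 0.1135, 0.132]
tool_rot: [1.0, -0.001, 0.001, -0.0]
ft_force: [-0.4, 1.3, 6.3]
opening: 0.404
```

carry_out(plan=[0, 0, 0, 0, 0, -0.15, 1, 0, 0, 0, 0, 0, -0.15, 1, 0, 0, 0, 0, 0, 0, 1, 0, 0, 0, 0.05, 0.25, 0, 1, 0, 0, 0, 0.05, 0.25, 0, 1, 0, 0, 0, 0.05, 0.25, 0, 1, 0, 0, 0, 0.05, 0.25, 0, 1, 0, 0, 0, 0.05, 0.25, 0, 1, 0, 0, 0, 0.05, 0.25, 0, 1, 0, 0, 0, 0, 0.2, 0, 1, 0, 0, 0, 0, 0, 0, 1])

```text
time: 33.42
position: [0.677, 0.0704, 0.1381]
tool_rot: [1.0, -0.001, -0.0, -0.0]
ft_force: [-0.3, 0.1, -4.5]
opening: 0.403
```

carry_out(plan=[0, 0, 0, 0.02, 0, 0.1, 1, 0, 0, 0, 0, 0, 0.1, 1, 0, 0, 0, 0, 0, 0.04, 1, 0, 0, 0, 0, 0, 0, 1, 0, 0, 0, 0, 0, 0, 1])

```text
time: 34.05
position: [0.6776, 0.0709, 0.1322]
tool_rot: [1.0, -0.001, 0.0, -0.0]
ft_force: [0.1, -0.3, -3.6]
opening: 0.403
```

carry_out(plan=[0, 0, 0, 0, 0, 0, 0.1, 0, 0, 0, 0, 0, 0, -0.4, 0, 0, 0, 0, 0, 0, -0.4, 0, 0, 0, 0, 0, 0, -0.4, 0, 0, 0, 0, 0, -0.6, -0.4, 0, 0, 0, 0, 0, -1, -0.4, 0, 0, 0, 0, 0, -1, -0.4, 0, 0, 0, -1, 0, -1, -0.4, 0, 0, -0.04, -1, 0, -0.5, -0.4, 0, 0, 0, -1, -1, 0, -0.4, 0, 0, 0, -1, -1, 0, -0.4, 0, 0, 0, -0.5, -1, 0, -0.4])

```text
time: 35.55
position: [0.5619, 0.1446, 0.2359]
tool_rot: [1.0, 0.015, 0.001, -0.0]
ft_force: [1.3, 0.2, 0.1]
opening: 0.699
```

carry_out(plan=[0, 0, 0, 0, -0.3, 0, -0.4, 0, 0, 0, 0, 0, 0, -0.4])

```text
time: 35.8
position: [0.5631, 0.1515, 0.2352]
tool_rot: [1.0, 0.015, 0.001, -0.0]
ft_force: [0.3, -0.1, 1.1]
opening: 0.704
```

Run:
```python
from h import *
s=r.get_state();print(s["time"],s["position"],s["tool_rot"],s["opening"])
T=camT("wrist");im=r.snapshot("wrist");cv2.imwrite("pics/w15.png",im);balls(im,T)
im2=r.snapshot("scene");cv2.imwrite("pics/s15.png",cv2.resize(im2[120:300,150:390],(720,540)))
```

```text
35.8 [0.56306489 0.15146006 0.23517563] [ 9.99882615e-01  1.53127211e-02  5.26760799e-04 -3.47811533e-06] 0.7042413774294478
[ 31.5 251.5  32.3] [0.4566 0.4062 0.03  ] [0.5129 0.3309 0.127 ]
[508.5  55.5  26.6] [ 0.6815 -0.0858  0.03  ] [ 0.6709 -0.0147  0.127 ]
[245.5 217.5  15.9] [0.5074 0.1613 0.03  ] [0.5487 0.1589 0.127 ]
[176.5  19.5  17.2] [0.6977 0.2272 0.03  ] [0.6823 0.2052 0.127 ]
```

View pics/w15.png

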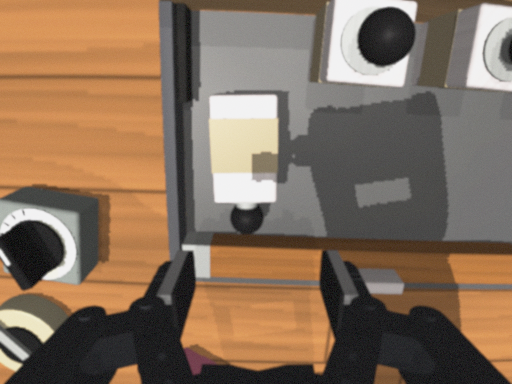

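View pics/s15.png

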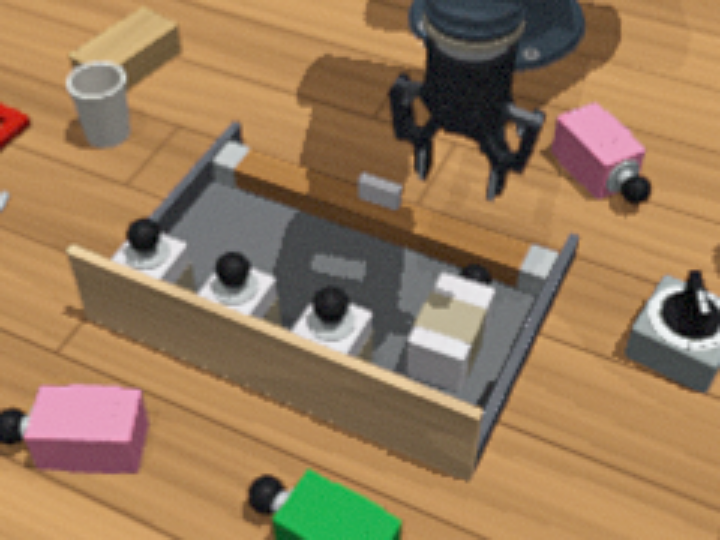

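carry_out(plan=[0, 0, 0, 0, 0, 0.65, -0.4, 0, 0, 0, -0.55, -0.11, 1, -0.4, 0, 0, 0, -0.55, -0.11, 1, -0.4, 0, 0, 0, -0.55, -0.11, 1, -0.4, 0, 0, 0, -0.55, -0.1, 1, -0.4, 0, 0, 0, 0, 0, 1, -0.4, 0, 0, 0, 0, 0, 1, -0.4, 0, 0, 0, 0, 0, 0, -0.4])

```text
time: 36.9
position: [0.506, 0.1598, 0.0662]
tool_rot: [1.0, 0.015, -0.002, 0.0]
ft_force: [0.2, -0.7, 1.2]
opening: 0.7
```

Run:
```python
from h import *
s=r.get_state();print(s["time"],s["position"],s["tool_rot"],s["opening"])
T=camT("wrist");im=r.snapshot("wrist")
q=proj("wrist",[*s["position"][:2],.03],T)[0];print(q);cv2.circle(im,tuple(int(v) for v in q),3,(0,0,255),-1);cv2.imwrite("pics/w16.png",im)
```

```text
36.9 [0.50601907 0.15983496 0.0661769 ] [ 9.99888445e-01  1.47904139e-02 -2.03755741e-03  4.35781698e-04] 0.7003248744857331
[255.49589476 245.67998442]
```

View pics/w16.png

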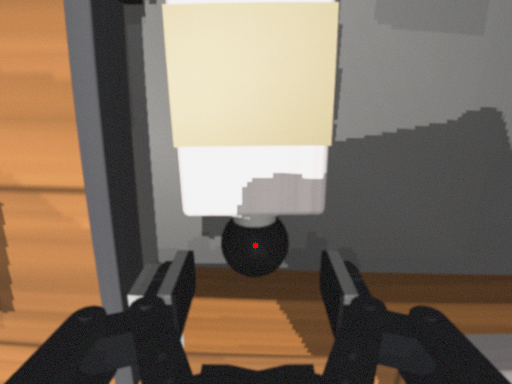

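carry_out(plan=[0, 0, 0, 0, 0, 0.75, -0.4, 0, 0, 0, 0, 0, 0.74, -0.4, 0, 0, 0, 0, 0, 0, -0.4, 0, 0, 0, 0, 0, 0, 1, 0, 0, 0, 0, 0, 0, 1, 0, 0, 0, 0, 0, 0, 1, 0, 0, 0, 0, 0, 0, 1, 0, 0, 0, 0, 0, 0, 1])

```text
time: 37.95
position: [0.5075, 0.1606, 0.0315]
tool_rot: [1.0, 0.015, 0.0, -0.0]
ft_force: [-2.0, -0.0, 6.8]
opening: 0.408
```

carry_out(plan=[0, 0, 0, 0.1, 0, -0.335, 1, 0, 0, 0, 0.1, 0, -0.335, 1, 0, 0, 0, 0.14, 0, -0.32, 1, 0, 0, 0, 0.14, 0, -0.32, 1, 0, 0, 0, 0.18, 0, -0.3, 1, 0, 0, 0, 0.18, 0, -0.3, 1, 0, 0, 0, 0.215, 0, -0.275, 1, 0, 0, 0, 0.215, 0, -0.275, 1, 0, 0, 0, 0.25, 0, -0.24, 1, 0, 0, 0, 0.25, 0, -0.24, 1, 0, 0, 0, 0.28, 0, -0.21, 1, 0, 0, 0, 0.28, 0, -0.21, 1])

```text
time: 39.45
position: [0.5659, 0.1623, 0.1153]
tool_rot: [1.0, 0.015, -0.0, 0.0]
ft_force: [-0.2, 0.1, -2.6]
opening: 0.404
```

carry_out(plan=[0, 0, 0, 0.3, 0, -0.17, 1, 0, 0, 0, 0.3, 0, -0.17, 1, 0, 0, 0, 0.32, 0, -0.13, 1, 0, 0, 0, 0.32, 0, -0.13, 1, 0, 0, 0, 0.33, 0, -0.075, 1, 0, 0, 0, 0.33, 0, -0.075, 1, 0, 0, 0, 0.34, 0, -0.03, 1, 0, 0, 0, 0.34, 0, -0.03, 1, 0, 0, 0, 0.34, 0, 0, 1, 0, 0, 0, 0.34, 0, 0, 1, 0, 0, 0, 0.33, 0, 0, 1, 0, 0, 0, 0.33, 0, 0, 1])

```text
time: 40.95
position: [0.6639, 0.1652, 0.1352]
tool_rot: [1.0, 0.015, -0.0, 0.0]
ft_force: [-0.6, -0.4, -3.9]
opening: 0.403
```

Run:
```python
from h import *
s=r.get_state();print(s["time"],s["position"],s["ft_force"],s["opening"])
T=camT("wrist");im=r.snapshot("wrist");b=s["position"]-[0,0,.0055]
wire(im,"wrist",b,0,1.7,T);cv2.imwrite("pics/w17.png",im)
```

```text
40.95 [0.6639299  0.16522851 0.13522624] [-0.59791939 -0.38698131 -3.90677938] 0.40266855785734007
```

View pics/w17.png

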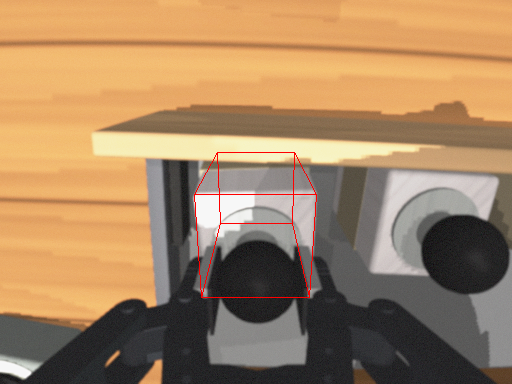

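carry_out(plan=[0, 0, 0, 0.2, 0, 0, 1, 0, 0, 0, 0.2, 0, 0, 1, 0, 0, 0, 0.16, 0, 0, 1, 0, 0, 0, 0, 0, 0.08, 1, 0, 0, 0, 0, 0, 0.08, 1, 0, 0, 0, 0, 0, 0, 1, 0, 0, 0, 0, 0, 0, 1])

```text
time: 41.88
position: [0.678, 0.166, 0.1323]
tool_rot: [1.0, 0.015, 0.001, -0.0]
ft_force: [1.0, 1.7, 5.9]
opening: 0.405
```

carry_out(plan=[0, 0, 0, 0, 0, 0, 0.1, 0, 0, 0, 0, 0, 0, -0.4, 0, 0, 0, 0, 0, 0, -0.4, 0, 0, 0, 0, 0, 0, -0.4, 0, 0, 0, 0, 0, -0.6, -0.4, 0, 0, 0, 0, 0, -1, -0.4, 0, 0, 0, 0, 0, -1, -0.4, 0, 0, 0, -1, 0, -1, -0.4, 0, 0, 0.055, -1, 0, -0.5, -0.4, 0, 0, 0, -1, 1, -1, -0.4, 0, 0, 0, -1, 1, -1, -0.4, 0, 0, 0, -1, 1, -1, -0.4])

```text
time: 43.38
position: [0.5506, 0.0894, 0.3107]
tool_rot: [1.0, -0.006, 0.001, -0.0]
ft_force: [-0.0, -0.6, -0.3]
opening: 0.698
```

carry_out(plan=[0, 0, 0, -1, 1, 0, -1, 0, 0, 0, -1, 1, 0, -1, 0, 0, 0, 0, 0.5, 0, -1, 0, 0, 0, 0, 0.5, 0, -1, 0, 0, 0, 0, 0, 0, -1])

```text
time: 44.0
position: [0.5011, 0.0153, 0.3089]
tool_rot: [1.0, -0.007, 0.0, -0.0]
ft_force: [0.5, 0.1, -0.7]
opening: 0.995
```

Run:
```python
from h import *
s=r.get_state();print(s["time"],s["position"],s["tool_rot"],s["opening"])
T=camT("wrist");im=r.snapshot("wrist");cv2.imwrite("pics/w18.png",im);balls(im,T)
look("wrist",["bay","bay_wall","gate_mid","gate_plate","knob_grip"],T=T)
im2=r.snapshot("scene");cv2.imwrite("pics/s18.png",cv2.resize(im2[120:300,150:390],(720,540)))
t=r.snapshot("top");cv2.imwrite("pics/t18.png",cv2.resize(t[130:245,125:325],None,fx=4,fy=4,interpolation=cv2.INTER_CUBIC))
```

```text
44.0 [0.50106373 0.01532926 0.30888844] [ 9.99975773e-01 -6.96034326e-03  8.61356794e-05 -1.01812965e-05] 0.9951742859863274
wrist bay none
wrist bay_wall none
wrist gate_mid 0.75 [0.4499 0.0175 0.017 ]
wrist gate_plate 0.81 [0.4446 0.018  0.0604]
wrist knob_grip none
```

View pics/w18.png

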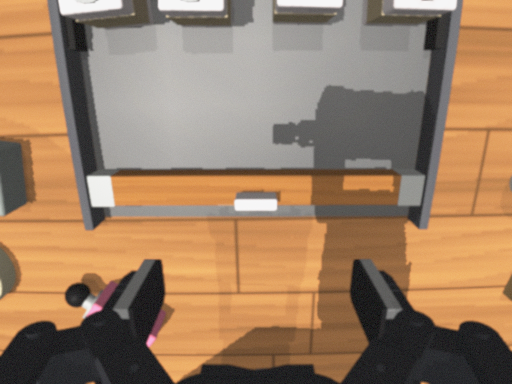

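View pics/s18.png

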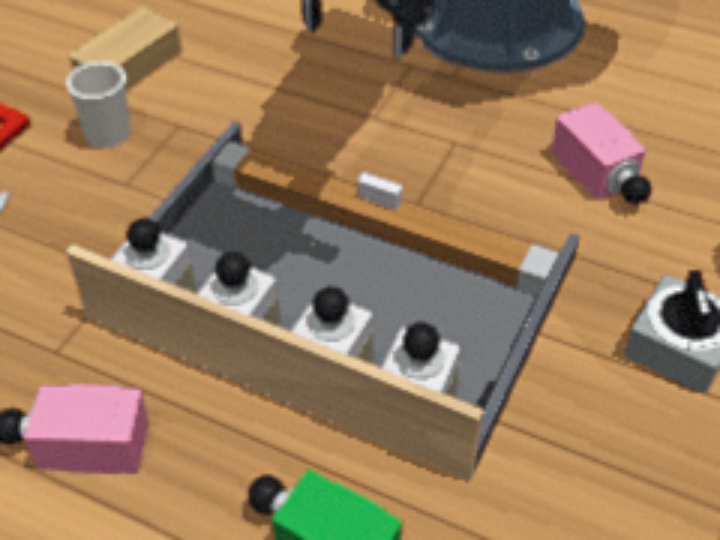

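View pics/t18.png

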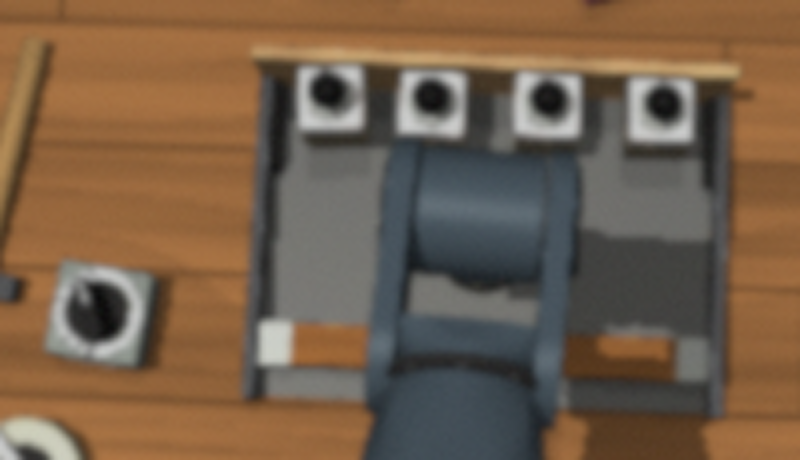

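All four tins stand upright at the wall. The gate plate is at (256,202) and the gate's steel ends are at x = 88 and x = 423. I measure the gate and bay lines.

Run:
```python
from h import *
im=cv2.imread("pics/w18.png");cv2.imwrite("pics/w18z.png",cv2.resize(im[150:240,70:440],(780,190),interpolation=cv2.INTER_CUBIC))
big=cv2.resize(im[150:240,50:260],None,fx=3.7,fy=3.7,interpolation=cv2.INTER_CUBIC);big2=cv2.resize(im[150:240,240:450],None,fx=3.7,fy=3.7,interpolation=cv2.INTER_CUBIC)
cv2.imwrite("pics/w18y.png",np.vstack([big,big2])[:600,:800])
```

```text
(no output)
```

View pics/w18y.png

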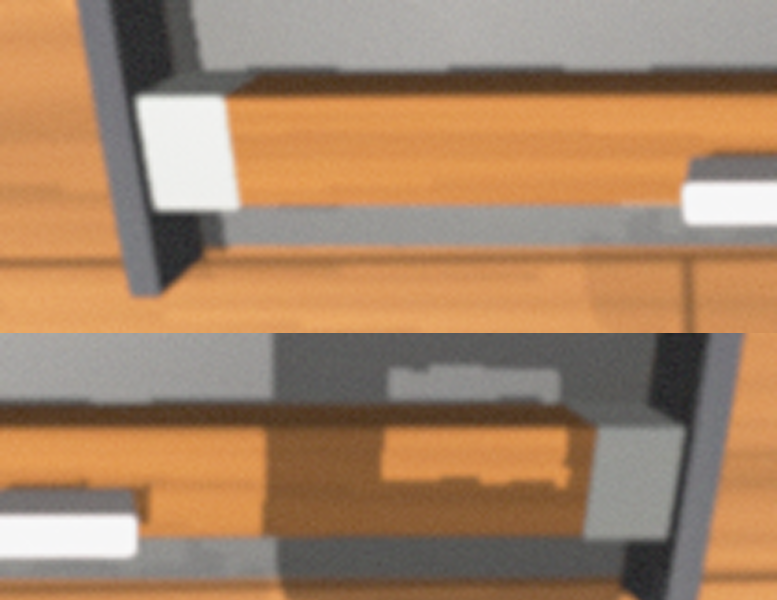

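Run:
```python
from h import *
T=camT("wrist")
L=lambda x,y:(50+x/3.7-.36,150+y/3.7-.36)
Q=lambda x,y:(240+x/3.7-.36,150+(y-333)/3.7-.36)
g=pix2plane("wrist",[L(137,95),L(154,211),Q(684,426),Q(670,540)],.035,T);print("gate top corners",g)
print("yaw back",-(g[0]-g[2])[0]/(g[0]-g[2])[1]*-1,"front",(g[1]-g[3])[0]/(g[1]-g[3])[1],"mid",g.mean(0))
p=pix2plane("wrist",[L(684,185),Q(137,517),L(683,225),Q(135,557)],.064,T);print("plate",p,p.mean(0))
c=pix2plane("wrist",[L(133,296),Q(700,333)],.038,T);print(c)
# cheek inner top edges: left two points, right two points
cl=pix2plane("wrist",[L(158,292),L(108,0)],.038,T);cr=pix2plane("wrist",[Q(670,600),Q(710,333)],.038,T)
print("cheekL",cl,(cl[1]-cl[0])[1]/(cl[1]-cl[0])[0]);print("cheekR",cr,(cr[1]-cr[0])[1]/(cr[1]-cr[0])[0])
im=cv2.imread("pics/w18.png")
```

```text
gate top corners [[ 0.47539994  0.22974221  0.035     ]
 [ 0.43319281  0.23125329  0.035     ]
 [ 0.47088528 -0.19468814  0.035     ]
 [ 0.42945571 -0.19600504  0.035     ]]
yaw back 0.010636989112684648 front 0.008746696337264102 mid [0.45223344 0.01757558 0.035     ]
plate [[ 0.45123729  0.04231537  0.064     ]
 [ 0.45096775 -0.00716677  0.064     ]
 [ 0.43758963  0.0431109   0.064     ]
 [ 0.43732595 -0.00662342  0.064     ]] [0.44428016 0.01790902 0.064     ]
[[ 0.40188869  0.24333876  0.038     ]
 [ 0.503485   -0.19383363  0.038     ]]
cheekL [[0.40341657 0.23378232 0.038     ]
 [0.5087821  0.23228893 0.038     ]] -0.014173383110323456
cheekR [[ 0.40784403 -0.19793154  0.038     ]
 [ 0.50347618 -0.19724525  0.038     ]] 0.0071763449472579365
```

carry_out(plan=[0, 0, 0, -1, 0, 0, -0.4, 0, 0, 0, -1, 0, 0, -0.4, 0, 0, 0, -1, -0.04, 0, -0.4, 0, 0, 0, -1, 0, 0, -0.4, 0, 0, -0.2355, 0, 0, 0.4, -0.4, 0, 0, -0.2355, 0, 0, 0.4, -0.4, 0, 0, -0.2355, 0, 0, 0.4, -0.4, 0, 0, -0.2355, 0, 0, 0.4, -0.4, 0, 0, -0.2355, 0, 0, 0.4, -0.4, 0, 0, -0.2355, 0, 0, 0.4, -0.4, 0, 0, -0.2355, 0, 0, 0.4, -0.4, 0, 0, -0.2355, 0, 0, 0.4, -0.4])

```text
time: 45.9
position: [0.4006, 0.0182, 0.2286]
tool_rot: [0.741, 0.672, 0.0, 0.0]
ft_force: [-0.2, 0.3, 0.7]
opening: 0.7
```

carry_out(plan=[0, 0, -0.2355, 0, 0, 0.4, -0.4, 0, 0, -0.2355, 0, 0, 0.4, -0.4, 0, 0, -0.2355, 0, 0, 0.4, -0.4, 0, 0, -0.2355, 0, 0, 0.4, -0.4, 0, 0, -0.2355, 0, 0, 0.4, -0.4, 0, 0, -0.2355, 0, 0, 0.4, -0.4, 0, 0, -0.2355, 0, 0, 0.4, -0.4, 0, 0, -0.2355, 0, 0, 0.4, -0.4, 0, 0, -0.2355, 0, 0, 0, -0.4, 0, 0, 0, 0, 0, 0, -0.4])

```text
time: 47.15
position: [0.4006, 0.0182, 0.1488]
tool_rot: [0.006, 1.0, 0.0, 0.0]
ft_force: [0.7, 0.2, -0.4]
opening: 0.699
```

Run:
```python
from h import *
s=r.get_state();print(s["time"],s["position"],s["tool_rot"],s["opening"],s["qpos"][5])
M=R.from_quat(s["tool_rot"]).as_matrix();print("yaw",np.degrees(np.arctan2(M[1,0],M[0,0])))
T=camT("wrist");im=r.snapshot("wrist");cv2.imwrite("pics/w19.png",im)
```

```text
47.15 [0.40059007 0.01818264 0.14878917] [5.76073463e-03 9.99983407e-01 1.39569307e-05 5.05170162e-08] 0.6987110282050073 -1.6301822066857243
yaw 179.3398647866673
```

View pics/w19.png

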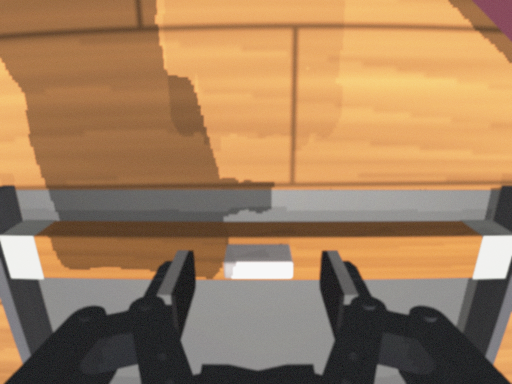

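Run:
```python
from h import *
T=camT("wrist")
print("plate",pix2plane("wrist",[(231,262),(292,262),(231,277),(293,277)],.064,T))
print("plate base robot side",pix2plane("wrist",[(226,245),(289,245)],.064,T))
print("bar robot edge top",pix2plane("wrist",[(3,236),(507,235)],.035,T))
print("bar robot foot",pix2plane("wrist",[(50,221),(480,221)],.0,T))
print("bar wall edge",pix2plane("wrist",[(15,278),(497,277)],.035,T))
```

```text
plate [[ 0.43720056 -0.00166522  0.064     ]
 [ 0.43780316  0.04153869  0.064     ]
 [ 0.44958393 -0.00217998  0.064     ]
 [ 0.45021401  0.04255039  0.064     ]]
plate base robot side [[ 0.42367423 -0.00458482  0.064     ]
 [ 0.42426864  0.03914657  0.064     ]]
bar robot edge top [[ 0.43003607 -0.19125834  0.035     ]
 [ 0.4346651   0.22086674  0.035     ]]
bar robot foot [[ 0.43194903 -0.17174147  0.        ]
 [ 0.43740657  0.22064325  0.        ]]
bar wall edge [[ 0.47001423 -0.19180245  0.035     ]
 [ 0.47453516  0.22198356  0.035     ]]
```

carry_out(plan=[0, 0, 0, 0, 0, 1, -0.4, 0, 0, 0, 0, 0, 1, -0.4, 0, 0, 0, 0, 0, 1, -0.4, 0, 0, 0, 0, 0, 1, -0.4, 0, 0, 0, 0, 0, 0.75, -0.4, 0, 0, 0, -0.3, 0, 0, -0.4, 0, 0, 0, -0.3, 0, 0, -0.4, 0, 0, 0, -0.3, 0, 0, -0.4, 0, 0, 0, -0.3, 0, 0, -0.4])

```text
time: 48.32
position: [0.4304, 0.0178, 0.0304]
tool_rot: [0.005, 1.0, 0.0, -0.001]
ft_force: [-4.8, -0.8, 4.3]
opening: 0.699
```

carry_out(plan=[0, 0, 0, -0.3, 0, 0, -0.4, 0, 0, 0, -0.4, 0, 0, -0.4, 0, 0, 0, -0.4, 0, 0, -0.4, 0, 0, 0, -0.4, 0, 0, -0.4, 0, 0, 0, -0.4, 0, 0, -0.4, 0, 0, 0, -0.4, 0, 0, -0.4, 0, 0, 0, -0.4, 0, 0, -0.4, 0, 0, 0, -0.4, 0, 0, -0.4, 0, 0, 0, -0.4, 0, 0, -0.4, 0, 0, 0, -0.4, 0, 0, -0.4, 0, 0, 0, -0.3, 0, 0, -0.4, 0, 0, 0, -0.2, 0, 0, -0.4])

```text
time: 49.82
position: [0.5409, 0.0167, 0.03]
tool_rot: [0.005, 1.0, 0.0, -0.0]
ft_force: [-5.9, -0.8, 3.4]
opening: 0.698
```

Run:
```python
from h import *
s=r.get_state();print(s["time"],s["position"],s["tool_rot"],s["ft_force"],s["moment"])
im=r.snapshot("wrist");cv2.imwrite("pics/w20.png",im)
im2=r.snapshot("scene");cv2.imwrite("pics/s20.png",cv2.resize(im2[120:300,150:390],(720,540)))
```

```text
49.825 [0.54088778 0.01665721 0.02998311] [ 5.18106551e-03  9.99986576e-01  1.53496050e-06 -6.98571143e-05] [-5.92799151 -0.80139909  3.35357586] [-0.04669364  0.7083471   0.00509637]
```

View pics/w20.png

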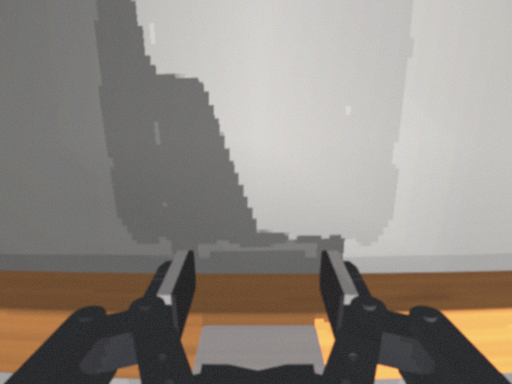

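View pics/s20.png

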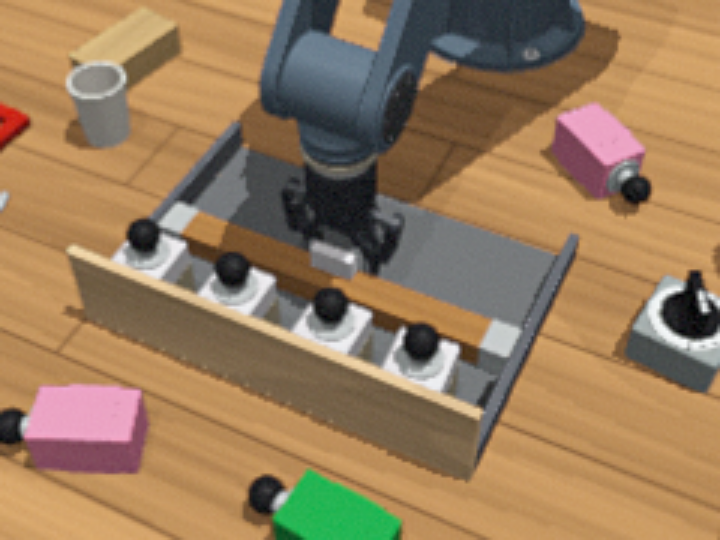

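carry_out(plan=[0, 0, 0, -0.2, 0, 0, -0.4, 0, 0, 0, -0.2, 0, 0, -0.4, 0, 0, 0, -0.2, 0, 0, -0.4, 0, 0, 0, -0.2, 0, 0, -0.4, 0, 0, 0, -0.2, 0, 0, -0.4])

```text
time: 50.55
position: [0.5659, 0.0164, 0.03]
tool_rot: [0.005, 1.0, -0.0, 0.0]
ft_force: [-2.4, 0.6, -0.6]
opening: 0.698
```

carry_out(plan=[0, 0, 0, -0.08, 0, 0, -0.4, 0, 0, 0, -0.08, 0, 0, -0.4])

```text
time: 50.8
position: [0.5695, 0.0164, 0.03]
tool_rot: [0.005, 1.0, 0.0, -0.0]
ft_force: [-3.7, 0.3, -0.0]
opening: 0.698
```

carry_out(plan=[0, 0, 0, -0.08, 0, 0, -0.4, 0, 0, 0, -0.08, 0, 0, -0.4])

```text
time: 51.05
position: [0.5726, 0.0164, 0.0299]
tool_rot: [0.005, 1.0, 0.0, -0.001]
ft_force: [-14.0, -1.5, 11.1]
opening: 0.7
```

carry_out(plan=[0, 0, 0, -0.06, 0, 0, -0.4, 0, 0, 0, 0, 0, 0, -0.4])

```text
time: 51.3
position: [0.5727, 0.0163, 0.0298]
tool_rot: [0.005, 1.0, 0.0, -0.003]
ft_force: [-16.9, -1.6, 10.5]
opening: 0.7
```

carry_out(plan=[0, 0, 0, -0.06, 0, 0, -0.4, 0, 0, 0, 0, 0, 0, -0.4])

```text
time: 51.55
position: [0.5727, 0.0164, 0.0297]
tool_rot: [0.005, 1.0, 0.0, -0.005]
ft_force: [-24.4, -0.5, 16.3]
opening: 0.696
```

The gate meets its stops at TCP x = 0.5727. I predicted 0.572, and the push force rises without further travel. I back off and verify.

carry_out(plan=[0, 0, 0, 0.3, 0, 0, -0.4, 0, 0, 0, 1, 0, 0, -0.4, 0, 0, 0, 1, 0, 0, -0.4, 0, 0, 0, 1, 0, -1, -0.4, 0, 0, 0, 1, 0, -1, -0.4, 0, 0, 0, 1, 0, -1, -0.4, 0, 0, 0, 0, 0, -1, -0.4, 0, 0, 0, 0, 1, -1, -0.4, 0, 0, 0, 0, 1, -1, -0.4, 0, 0, 0, 0, 1, -1, -0.4, 0, 0, 0, 0, 1, -1, -0.4, 0, 0, 0, 0, 1, -1, -0.4])

```text
time: 53.05
position: [0.4458, 0.1436, 0.2564]
tool_rot: [0.005, 1.0, 0.0, 0.001]
ft_force: [0.5, -0.3, -0.2]
opening: 0.7
```

carry_out(plan=[0, 0, 0, 0, 1, 0, -0.4, 0, 0, 0, 0, 1, 0, -0.4, 0, 0, 0, 0, 1, 0, -0.4, 0, 0, 0, 0, 1, 0, -0.4, 0, 0, 0, 0, 1, 0, -0.4, 0, 0, 0, 0, 1, 0, -0.4, 0, 0, 0, 0, 0, 0, -0.4])

```text
time: 53.92
position: [0.4472, 0.2939, 0.2553]
tool_rot: [0.004, 1.0, 0.0, 0.001]
ft_force: [-0.1, -0.7, 0.0]
opening: 0.699
```

Run:
```python
from h import *
s=r.get_state();print(s["time"],s["position"],s["tool_rot"],s["qpos"])
T=camT("wrist");im=r.snapshot("wrist");cv2.imwrite("pics/w21.png",im)
look("wrist",["knob_grip"],T=T);look("wrist",["counter_knob"],fn="search_frame",T=T)
im2=r.snapshot("scene");cv2.imwrite("pics/s21.png",cv2.resize(im2[120:300,150:390],(720,540)))
look("scene",["bay","gate_mid","knob_grip"])
t=r.snapshot("top");cv2.imwrite("pics/t21.png",cv2.resize(t[130:245,125:325],None,fx=4,fy=4,interpolation=cv2.INTER_CUBIC))
look("top",["bay","gate_mid","knob_grip"])
```

```text
53.925 [0.4471559  0.29388287 0.25525612] [4.37682022e-03 9.99989986e-01 4.97680375e-04 7.90006266e-04] [ 4.94373023e-01  3.20793346e-01  1.68917227e+00  1.30865056e-04
  1.12976340e+00 -1.06772538e+00]
wrist knob_grip 0.86 [0.4771 0.3793 0.0798]
wrist counter_knob 0.4 [0.5884 0.0714 0.0347]
scene bay 0.98 [0.5615 0.015  0.0028]
scene gate_mid 0.56 [0.6056 0.0159 0.0138]
scene knob_grip 0.89 [0.4786 0.3831 0.0802]
scene knob_grip 0.63 [ 0.6808 -0.0369  0.0696]
top bay 0.91 [0.5555 0.0165 0.0014]
top gate_mid none
top knob_grip 0.63 [ 6.973e-01 -4.008e-01 -6.000e-04]
```

View pics/w21.png

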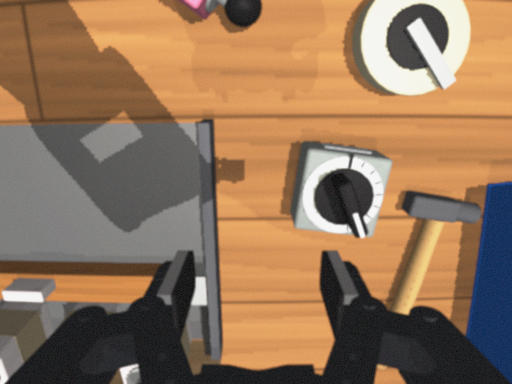

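View pics/s21.png

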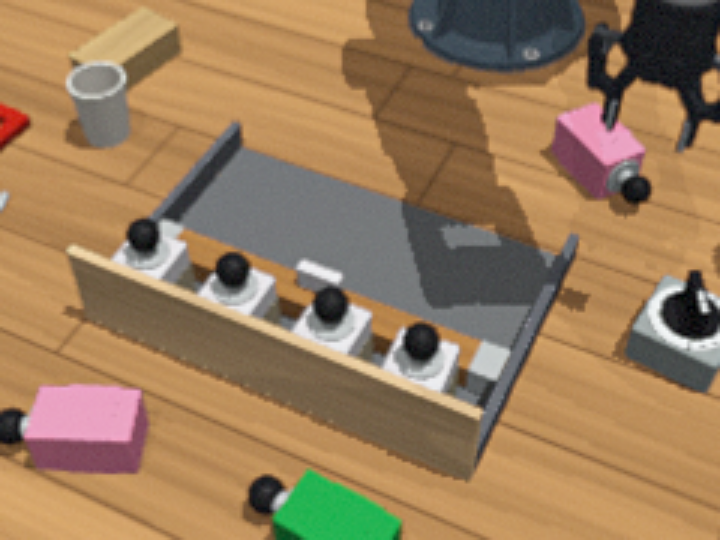

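View pics/t21.png

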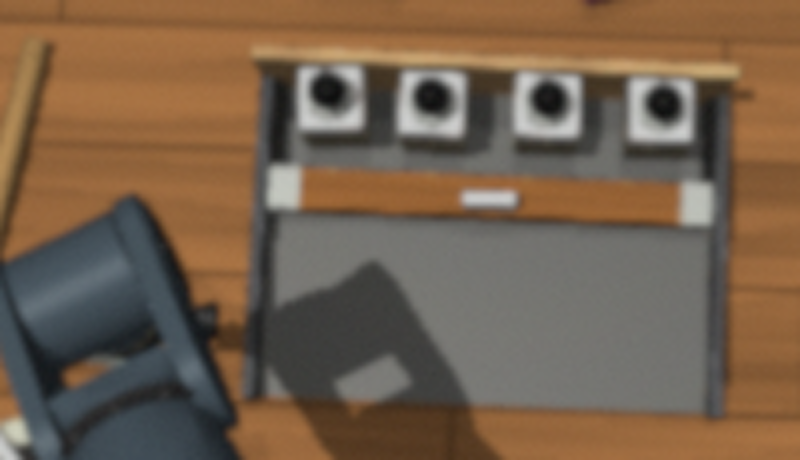

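The top view shows the gate square and home, with scene networks giving a gate x of about 0.044 in the bay. In the wrist view the knob's white line points to (360,232) from the centre at (343,194), and the zero mark is at (349,155), so the knob has about 146° to turn counterclockwise. I go above it with the jaws across the bar.

carry_out(plan=[0, 0, 0, -0.295, 0.883, 0, -0.4, 0, 0, 0, -0.295, 0.883, 0, -0.4, 0, 0, 0, -0.295, 0.883, 0, -0.4, 0, 0, 0, -0.295, 0.883, 0, -0.4, 0, 0, 0.229, 0, 0, 0.2, -0.4, 0, 0, 0.229, 0, 0, 0.2, -0.4, 0, 0, 0.229, 0, 0, 0.2, -0.4, 0, 0, 0.229, 0, 0, 0.2, -0.4, 0, 0, 0.229, 0, 0, 0.2, -0.4, 0, 0, 0.229, 0, 0, 0.2, -0.4, 0, 0, 0.229, 0, 0, 0.2, -0.4, 0, 0, 0.229, 0, 0, 0.2, -0.4])

```text
time: 55.98
position: [0.4773, 0.3806, 0.2148]
tool_rot: [0.665, 0.747, -0.0, -0.0]
ft_force: [0.5, 0.1, 0.2]
opening: 0.699
```

carry_out(plan=[0, 0, 0.229, 0, 0, 0.2, -0.4, 0, 0, 0.229, 0, 0, 0.2, -0.4, 0, 0, 0.229, 0, 0, 0.2, -0.4, 0, 0, 0.229, 0, 0, 0.2, -0.4, 0, 0, 0.229, 0, 0, 0.2, -0.4, 0, 0, 0.229, 0, 0, 0.2, -0.4, 0, 0, 0.229, 0, 0, 0.2, -0.4, 0, 0, 0, 0, 0, 0, -0.4])

```text
time: 56.98
position: [0.4772, 0.3805, 0.1797]
tool_rot: [0.976, 0.216, -0.0, 0.0]
ft_force: [-1.2, -0.5, -0.9]
opening: 0.702
```

Run:
```python
from h import *
s=r.get_state();print(s["time"],s["position"],s["tool_rot"],s["qpos"][5])
M=R.from_quat(s["tool_rot"]).as_matrix();print("yaw",np.degrees(np.arctan2(M[1,0],M[0,0])))
T=camT("wrist");im=r.snapshot("wrist");cv2.imwrite("pics/w22.png",im)
look("wrist",["knob_grip"],T=T)
```

```text
56.975 [0.47718811 0.38046297 0.17972041] [ 9.76493402e-01  2.15547015e-01 -3.19857412e-04  1.31293908e-04] 1.7331261106800027
yaw 24.895242070554986
wrist knob_grip 0.86 [0.4787 0.3789 0.0775]
```

View pics/w22.png

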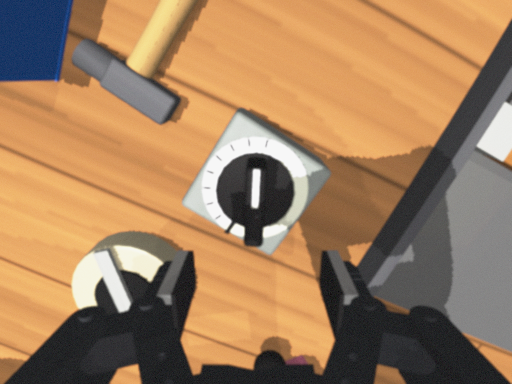

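Run:
```python
from h import *
T=camT("wrist")
print(pix2plane("wrist",[(257,155),(254,245)],.094,T).mean(0),pix2plane("wrist",[(255,189)],.058,T))
a,b=pix2plane("wrist",[(257,155),(254,245)],.094,T)[:,:2];print(np.linalg.norm(a-b),np.degrees(np.arctan2(*(a-b)[::-1])))
c,m=pix2plane("wrist",[(255,189),(231,227)],.058,T)[:,:2];print("mark",np.degrees(np.arctan2(*(m-c)[::-1])))
```

```text
[0.4823932  0.38380795 0.094     ] [[0.47985163 0.38317759 0.058     ]]
0.06388867667877465 23.215155046286295
mark 174.02948184457497
```

carry_out(plan=[0, 0, 0.03, 0, 0, 0, -0.4, 0, 0, 0, 0.14, -0.04, 0.9, -0.4, 0, 0, 0, 0, 0, 1, -0.4, 0, 0, 0, 0, 0, 1, -0.4, 0, 0, 0, 0, 0, 0.8, -0.4, 0, 0, 0, 0, 0, 0, -0.4, 0, 0, 0, 0, 0, 0, 1, 0, 0, 0, 0, 0, 0, 1, 0, 0, 0, 0, 0, 0, 1, 0, 0, 0, 0, 0, 0, 1, 0, 0, 0, 0, 0, 0, 1, 0, 0, 0, 0, 0, 0, 1], force=35)

```text
time: 58.58
position: [0.4802, 0.3837, 0.0886]
tool_rot: [0.979, 0.204, 0.001, -0.001]
ft_force: [-3.6, 4.3, 6.9]
opening: 0.159
```

carry_out(plan=[0, 0, -0.2, 0, 0, 0, 1, 0, 0, -0.2, 0, 0, 0, 1, 0, 0, -0.2, 0, 0, 0, 1, 0, 0, -0.2, 0, 0, 0, 1, 0, 0, -0.2, 0, 0, 0, 1, 0, 0, -0.2, 0, 0, 0, 1, 0, 0, -0.2, 0, 0, 0, 1, 0, 0, -0.2, 0, 0, 0, 1, 0, 0, -0.2, 0, 0, 0, 1, 0, 0, -0.2, 0, 0, 0, 1, 0, 0, -0.2, 0, 0, 0, 1, 0, 0, -0.2, 0, 0, 0, 1])

```text
time: 60.08
position: [0.477, 0.3845, 0.0885]
tool_rot: [0.409, 0.913, -0.001, -0.003]
ft_force: [-23.8, 8.8, 17.0]
opening: 0.157
```

Run:
```python
from h import *
s=r.get_state();print(s["time"],s["position"],s["ft_force"],s["moment"],s["opening"])
M=R.from_quat(s["tool_rot"]).as_matrix();print("yaw",np.degrees(np.arctan2(M[1,0],M[0,0])))
im=r.snapshot("wrist");cv2.imwrite("pics/w23.png",im)
```

```text
60.075 [0.47703273 0.38448288 0.08847475] [-23.84602431   8.82312259  16.99931689] [ 1.50238456  3.88264923 -0.12846931] 0.1574092982546613
yaw 131.7672639030004
```

View pics/w23.png

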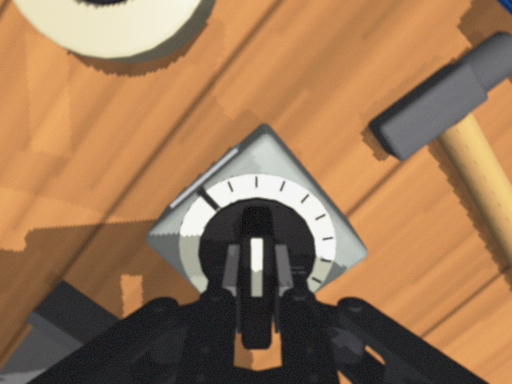

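carry_out(plan=[0, 0, 0, 0.11, -0.06, 0, 1, 0, 0, 0, 0, 0, 0, 1])

```text
time: 60.38
position: [0.4766, 0.3846, 0.0885]
tool_rot: [0.411, 0.912, 0.0, -0.0]
ft_force: [-6.7, 2.9, 9.4]
opening: 0.158
```

carry_out(plan=[0, 0, -0.2, 0, 0, 0, 1, 0, 0, -0.2, 0, 0, 0, 1, 0, 0, -0.2, 0, 0, 0, 1, 0, 0, 0, 0, 0, 0, 1])

```text
time: 60.88
position: [0.4761, 0.3839, 0.0885]
tool_rot: [0.185, 0.983, -0.001, -0.001]
ft_force: [-10.2, -2.0, 13.2]
opening: 0.156
```

Run:
```python
from h import *
s=r.get_state();print(s["time"],s["position"],s["ft_force"],s["moment"],s["opening"])
M=R.from_quat(s["tool_rot"]).as_matrix();print("yaw",np.degrees(np.arctan2(M[1,0],M[0,0])))
im=r.snapshot("wrist");cv2.imwrite("pics/w24.png",im)
```

```text
60.875 [0.47614166 0.38385943 0.08849648] [-10.21571962  -1.99922616  13.19865442] [-0.29113468  1.67577084  0.09286167] 0.1562361966563829
yaw 158.62234942360868
```

View pics/w24.png

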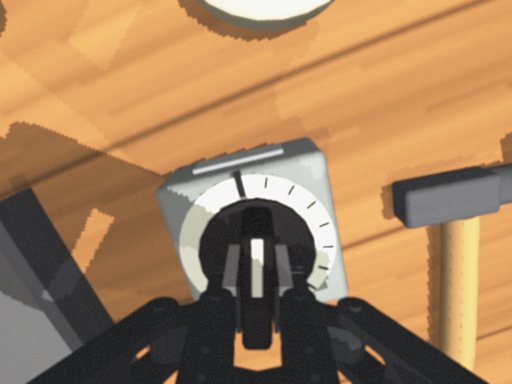

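carry_out(plan=[0, 0, -0.1, 0.05, 0, 0, 1, 0, 0, -0.1, 0, 0, 0, 1, 0, 0, -0.1, 0, 0, 0, 1, 0, 0, 0, 0, 0, 0, 1])

```text
time: 61.42
position: [0.4759, 0.3835, 0.0885]
tool_rot: [0.069, 0.998, -0.001, -0.0]
ft_force: [-4.8, -7.4, 11.8]
opening: 0.155
```

Run:
```python
from h import *
s=r.get_state();print(s["time"],s["position"],s["ft_force"],s["moment"],s["tau"][5])
M=R.from_quat(s["tool_rot"]).as_matrix();print("yaw",np.degrees(np.arctan2(M[1,0],M[0,0])))
im=r.snapshot("wrist");cv2.imwrite("pics/w25.png",im)
```

```text
61.425 [0.47587682 0.38348508 0.0885153 ] [-4.76202639 -7.40659382 11.83311709] [-1.34865995  0.7462663   0.09258272] -0.4541074577718973
yaw 172.05650474077103
```

View pics/w25.png

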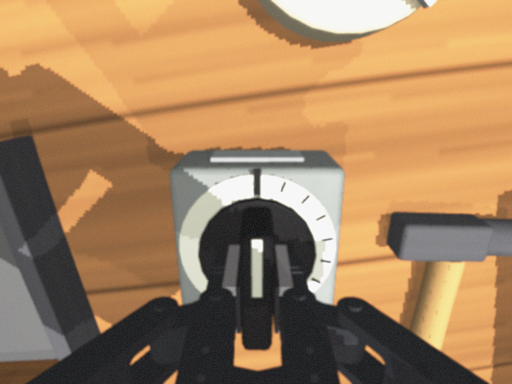

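carry_out(plan=[0, 0, -0.04, 0, 0, 0, 1, 0, 0, 0, 0, 0, 0, 1])

```text
time: 61.72
position: [0.4759, 0.3835, 0.0885]
tool_rot: [0.055, 0.998, -0.001, -0.0]
ft_force: [-4.7, -8.3, 13.5]
opening: 0.155
```

```bash
cat > st.py <<'E'
from h import *
s=r.get_state();print(s["time"],s["position"],s["ft_force"],s["moment"],s["tau"][5])
M=R.from_quat(s["tool_rot"]).as_matrix();print("yaw",np.degrees(np.arctan2(M[1,0],M[0,0])))
E
python3 st.py
```

```text
61.725 [0.4758666  0.38348608 0.08851227] [-4.68891933 -8.28900877 13.45441345] [-1.34755169  0.76392949 -0.94427661] -1.124429740011692
yaw 173.70691895470046
```

carry_out(plan=[0, 0, -0.04, 0, 0, 0, 1, 0, 0, 0, 0, 0, 0, 1])

```text
time: 61.98
position: [0.4756, 0.3835, 0.0885]
tool_rot: [0.039, 0.999, -0.001, -0.001]
ft_force: [-6.2, -8.7, 13.9]
opening: 0.154
```

```bash
python3 st.py
```

```text
61.975 [0.47556558 0.38351753 0.08854375] [-6.19086325 -8.67867734 13.8599629 ] [-1.35568491  1.09487753 -1.0128632 ] -1.1963655799627304
yaw 175.48755273207647
```

The moment stepped from 0.09 to −0.94 N·m, so the knob is at its zero stop. I release it and check.

carry_out(plan=[0, 0, 0, 0, 0, 0, -0.4, 0, 0, 0, 0, 0, 0, -0.4, 0, 0, 0, 0, 0, 0, -0.4, 0, 0, 0, 0, 0, 0, -0.4, 0, 0, 0, 0, 0, -1, -0.4, 0, 0, 0, 0, 0, -1, -0.4, 0, 0, 0, 0, 0, -1, -0.4, 0, 0, 0, 0, 0, -1, -0.4, 0, 0, 0, 0, 0, -1, -0.4, 0, 0, 0, 0, 0, -0.5, -0.4, 0, 0, 0, 0, 0, 0, -0.4])

```text
time: 63.35
position: [0.4761, 0.3846, 0.2254]
tool_rot: [0.039, 0.999, 0.0, 0.0]
ft_force: [0.1, 0.1, -0.8]
opening: 0.698
```

Run:
```python
from h import *
s=r.get_state();print(s["time"],s["position"],s["ft_force"])
M=R.from_quat(s["tool_rot"]).as_matrix();print("yaw",np.degrees(np.arctan2(M[1,0],M[0,0])))
im=r.snapshot("wrist");cv2.imwrite("pics/w26.png",im)
im2=r.snapshot("scene");cv2.imwrite("pics/s26.png",cv2.resize(im2[120:300,150:450],(800,480)))
t=r.snapshot("top");cv2.imwrite("pics/t26.png",cv2.resize(t,(768,576)))
look("scene",["bay","gate_mid"])
look("top",["bay","gate_mid"])
```

```text
63.35 [0.47611949 0.38458802 0.22536552] [ 0.07176362  0.11434193 -0.84845504]
yaw 175.5844706471566
scene bay 0.66 [0.565  0.0194 0.0014]
scene bay 0.48 [0.5977 0.0138 0.0614]
scene gate_mid 0.9 [0.6033 0.0195 0.0112]
top bay 0.61 [ 5.572e-01  1.990e-02 -1.000e-04]
top gate_mid 0.75 [0.608  0.0213 0.0156]
```

View pics/w26.png

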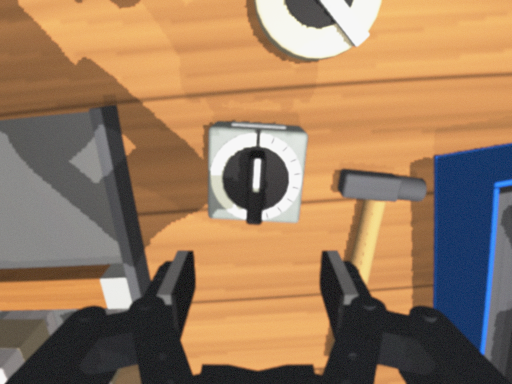

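View pics/s26.png

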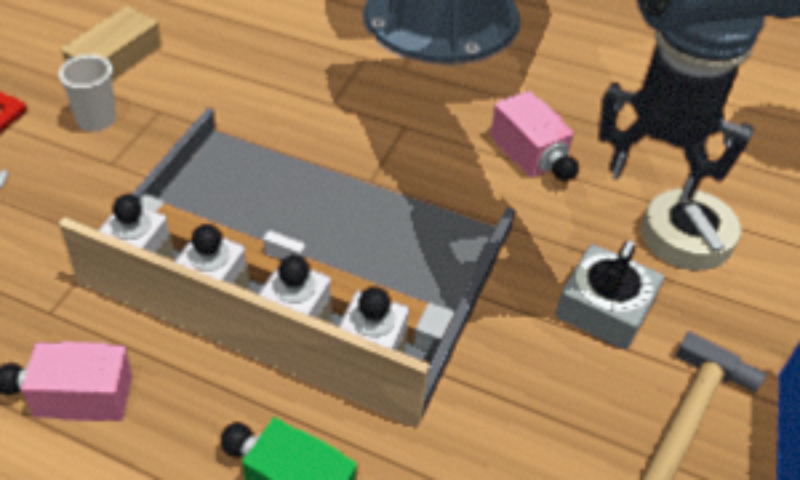

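View pics/t26.png

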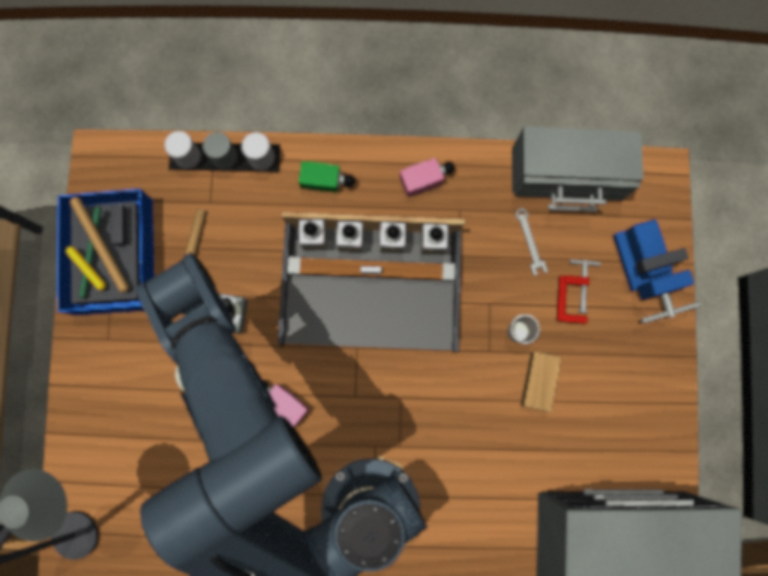

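Run:
```python
from h import *
T=camT("wrist")
im=cv2.imread("pics/w26.png");cv2.imwrite("pics/w26z.png",cv2.resize(im[115:235,195:320],(625,600),interpolation=cv2.INTER_CUBIC))
```

```text
(no output)
```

View pics/w26z.png

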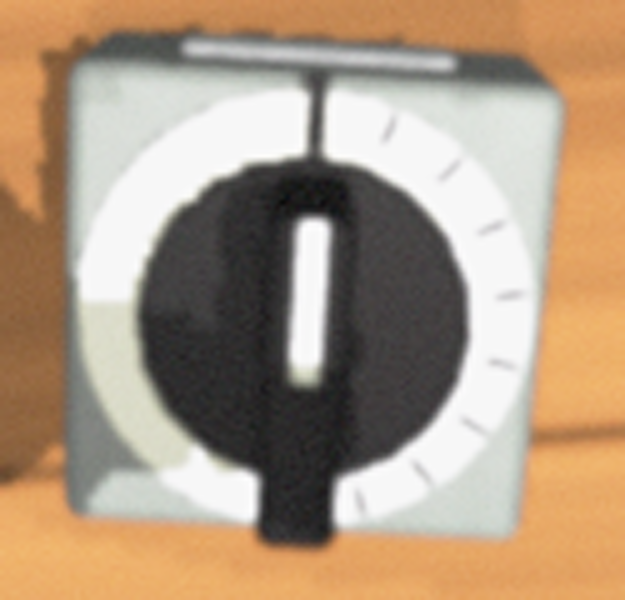

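```bash
python3 -c "
from cell import r
print(r.finish_job())"
```

```text
the job is handed in; nothing more can be done
None
```

I handed the job in with all four tins upright against the back wall, the gate on its stops and the knob at zero. The run took about 63 s and `finish_job` gives no verdict.

- **Tins:** I tipped each one up by its ball cap and set it at the wall with about 3 to 5 mm to spare. The final pictures show all four standing with their balls near x = 0.676 to 0.678 m, which is about 0.115 m or more in the bay against the 0.1 m needed.
- **Disturbance:** Tin 2 was knocked about 4.5 cm sideways but stayed upright. I carried it back a few millimetres above the bench, clear of tin 1's place.
- **Gate:** I pushed it square with two fingers either side of its centre. It stopped where I had predicted (TCP x = 0.5727 m), with the force rising to 24 N and no further travel. The final networks put its middle at 0.038 m (scene) and 0.051 m (top) in the bay, which disagree by about their usual error. The stop contact and the pictures both show it home and parallel to the wall.
- **Knob:** I turned it about 150° counterclockwise until the moment jumped to about 1 N·m at the stop. The white line then lay within about 1 to 2° of the long mark. My first estimate of its axis was about 4 mm off and gave a 24 N side force, which I corrected partway through the turn.

The final pictures show no sign that the bystanders or the pink and green look-alikes moved, and the gripper was clear of everything when I handed in.

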